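Clear the dissecting tray after a squid practical

TASK

Clear up the dissecting tray: before anything else, lay the used scalpel flat in the yellow sharps tray; then, in any order, lay the forceps and the scissors flat beside each other (not one on the other) in the steel instrument tray, stand the red-lidded pot upright in the empty well of the blue rack, and lay the cuttlebone flat in the cork-lined wooden box. Set the glass pot and the brittle cuttlebone down gently, do not drop them, and leave the Petri dish where it lies.

Things in the scene. Friction and masses are not known exactly. Their poses are not given: they have to be found in the camera images.
- scalpel_c (a point): Disposable scalpel with an orange plastic handle, lying flat: 130 mm long, handle 11 mm wide and 8 mm thick, blade at its +x end. The point is its middle, half-way up (4 mm above its underside), a good place to grip; x runs along its length, z up. 25 g. It starts, like the other loose things, in the white dissecting tray (310 x 370 mm, a rim 27 mm high round a dark green-blue pad whose top is 6 mm above the bench).
- forceps_c (a point): Steel forceps (tweezers) lying on their side: 120 mm long, 14 mm wide over the two arms in the middle, 9 mm high, rigid. The point is the middle, half-way up (4.5 mm above the underside), a good place to grip across the arms; x runs along the length towards the tips. 30 g. It starts in the white dissecting tray.
- scissors_c (a point): Small closed steel dissecting scissors with two finger rings, lying flat: 120 mm long, 12 mm wide and 7 mm thick at the joint, 49 mm across the rings at the -x end. The point is the middle of the joint piece (which is 40 mm long), half-way up (3.5 mm above the underside), the place to grip; x runs along the length towards the blades. 35 g. It starts in the white dissecting tray.
- pot_c (a point): Amber glass specimen pot with a red screw lid and a blank white label, standing upright: 42 mm diameter, 55 mm high, about 90 g. The point is its centre, half-way up (27.5 mm above its foot); z runs up its axis. It starts in the white dissecting tray.
- cuttlebone_c (a point): Cuttlebone, a cream-coloured flat oval, flat underneath: 106 mm long, 39 mm wide and 16 mm thick in the middle. The point is its centre, half-way up (8 mm above its underside), the place to grip; x runs along its length. 30 g, brittle. It starts in the white dissecting tray.
- petri_c (a point): Closed round Petri dish, 56 mm diameter and 15 mm high, pinkish under a clear lid, in the dissecting tray among the other things; the point is its centre, half-way up. It stays where it is.
- sharps_in (a point): Yellow open sharps tray fixed on the bench, outside 105 x 170 mm, inside 97 x 162 mm (wall 4 mm, with a rolled rim), rim 29 mm above the bench. The point is the centre of its inner floor (5 mm above the bench); its long side runs along y.
- steel_in (a point): Shallow open stainless steel instrument tray fixed on the bench, outside 140 x 180 mm, inside 134 x 174 mm, rim 23 mm above the bench. The point is the centre of its inner floor; its long side runs along y.
- well (a point): Empty well of the dark blue pot rack, a block 86 x 160 mm and 22 mm high fixed on the bench, with two round wells, each 62 mm across and 14 mm deep, 74 mm apart along its long side (y). The point is the centre of the empty well's floor (8 mm above the bench). In the other well, 74 mm away towards -y, stands a fixed amber pot with a white lid, its top 63 mm above the bench.
- cork_in (a point): Open wooden specimen box lined with cork, fixed on the bench, outside 115 x 155 mm, inside 103 x 143 mm (wall 6 mm), rim 26 mm above the bench. The point is the centre of its cork floor (9 mm above the bench); its long side runs along y.

How it is judged:
On the way, in this order (a step that is already met when the one before it is completed fails the run):
1. the scalpel lies flat in the yellow sharps tray, let go, while the forceps, scissors, pot and cuttlebone have not yet been brought to their places (x of scalpel_c in the frame of sharps_in between -0.046 and 0.046 m and y of scalpel_c in the frame of sharps_in between -0.03 and 0.03 m and z of scalpel_c in the frame of sharps_in between -0.004 and 0.011 m and angle between scalpel_c's own x axis and vertical between 1.43 and 1.71 rad and contact force between the fingers and scalpel below 0.05 N and linear speed of scalpel below 0.02 m/s and horizontal distance between each of forceps_c, scissors_c and steel_in above 0.1 m and horizontal distance between pot_c and well above 0.1 m and horizontal distance between cuttlebone_c and cork_in above 0.1 m), for 0.2 s.
2. forceps, scissors, pot and cuttlebone are all in their places (x of forceps_c in the frame of steel_in between -0.062 and 0.062 m and y of forceps_c in the frame of steel_in between -0.045 and 0.045 m and z of forceps_c in the frame of steel_in between -0.004 and 0.0095 m and angle between forceps_c's own x axis and vertical between 1.43 and 1.71 rad and x of scissors_c in the frame of steel_in between -0.062 and 0.062 m and y of scissors_c in the frame of steel_in between -0.045 and 0.045 m and z of scissors_c in the frame of steel_in between -0.004 and 0.0085 m and angle between scissors_c's own x axis and vertical between 1.43 and 1.71 rad and horizontal distance between pot_c and well below 0.013 m and z of pot_c in the frame of well below 0.031 m and angle between pot_c's own z axis and vertical below 0.12 rad and x of cuttlebone_c in the frame of cork_in between -0.045 and 0.045 m and y of cuttlebone_c in the frame of cork_in between -0.04 and 0.04 m and z of cuttlebone_c in the frame of cork_in between -0.004 and 0.013 m and angle between cuttlebone_c's own x axis and vertical between 1.43 and 1.71 rad), for 0.2 s.
At the end, for the whole second after the job is handed in: Scalpel flat in the sharps tray; forceps and scissors flat on the steel tray's floor, level within 8 degrees; pot down in the empty well, centre within 13 mm, tilt under 7 degrees; cuttlebone flat in the cork-lined box; Petri dish moved under 30 mm; all five let go and at rest (all of step 2 and x of scalpel_c in the frame of sharps_in between -0.046 and 0.046 m and y of scalpel_c in the frame of sharps_in between -0.03 and 0.03 m and z of scalpel_c in the frame of sharps_in between -0.004 and 0.011 m and angle between scalpel_c's own x axis and vertical between 1.43 and 1.71 rad and not (distance of petri_c from where it was at the start of the episode above 0.03 m) and contact force between the fingers and scalpel below 0.05 N and linear speed of each of scalpel, forceps, scissors, pot, cuttlebone below 0.02 m/s and contact force between the fingers and forceps below 0.05 N and contact force between the fingers and scissors below 0.05 N and contact force between the fingers and pot below 0.05 N and contact force between the fingers and cuttlebone below 0.05 N); the robot touches nothing.
It fails at once if the Petri dish was pushed more than 30 mm (distance of petri_c from where it was at the start of the episode above 0.03 m).
It fails at once if the pot was dropped or knocked flying (moving faster than 0.8 m/s out of the fingers) (linear speed of pot above 0.8 m/s and contact force between the fingers and pot below 0.05 N).
It fails at once if the cuttlebone was dropped or knocked flying (moving faster than 0.8 m/s out of the fingers) (linear speed of cuttlebone above 0.8 m/s and contact force between the fingers and cuttlebone below 0.05 N).
It also fails if it takes over 120 s, if anything falls off the work surface, if the arm or the gripper's body presses on something with over 40 N, if the wrist force passes 120 N, or if a joint passes its speed limit or range.

ROBOT

A 7-joint arm with a two-finger parallel gripper is mounted at the origin on the work surface. World frame = base frame: x ahead of the robot, y to its left, z up, the work surface at z = 0. Lengths are in m, angles in rad, forces in N, time in s.
With the tool pointing down it reaches from about 0.4 to 0.85 m from the base axis. Payload 10.4 kg.
Tool frame: the origin (TCP) lies at the very end of the fingers, on their centre line; the grasp point (between the pads) lies 19 mm behind it; x points along the fingers, z is the direction in which the jaws open and shut, and the axes are right-handed (so a half turn about x gives the same grasp; the last joint's range is limited). The gripper opens to 85 mm and grips with 20 to 120 N. Pads are 22 mm wide; open, the fingers measure 114 mm over their backs; the gripper's body (76 mm by 85 mm) begins 54 mm behind the grasp point. The pads swing forward as they close: fully open they stand 13 mm farther back than shut.
Start: joints at [-1.181, 0.332, -0.065, 1.46, 0.022, 1.35, -0.088], TCP at [0.251, 0.573, 0.231] pointing down, gripper open.
Joint ranges: [-2.6, 2.6], [-0.5, 2.12], [-1.47, 1.34], [0.16, 2.42], [-1.27, 4.41], [0.06, 2.06], [-2.6, 2.6]. Speed limits (rad/s): [2.22, 2.22, 2.79, 2.79, 3.14, 3.14, 3.14].

INTERFACE

Orientations are given as a unit quaternion [x, y, z, w].
In Python, from workcell import readout, camera, manip gives the robot as it stands.
- The arm moves only by the shell command python3 -m inch 'ROWS' [FORCE]. ROWS is JSON, a list of rows, each a list of 3 entries, a list of its own where there are three numbers: the turn, a rotation vector about the tool's x, y, z in degrees, then the shift along the tool's x, y, z in mm, then the closure, from 0 (fully open) to 1 (shut). In form: [[[wx, wy, wz], [dx, dy, dz], hand], ...]. A call has 1 to 10 rows; each row is the pose to reach, as a shift and turn from the pose measured when the call began, along the tool's axes at that moment; what a row does not reach only later rows make up. A row lasts 1/8 s, in which the tool goes at most 62.5 mm and 10.7 degrees, less where a joint would pass 70% of its speed; a pose out of reach is approached as far as the arm can. A call with a gripper value outside its range is refused whole. The fingers move at their own pace and stop on an object; FORCE is the grip in N (left out, the last holds). Time passes only in rows, so rows that repeat a pose let the fingers close. It gives the time, the measured TCP pose, the force and the opening at its end, in the units of the state.
- readout.get_obs(): the state, without advancing time (a new reading comes with each control period).
- camera(name): name is "scene" or "top" or "wrist"; returns a dict with "pixels" (400x640x3 uint8, red, green, blue), "range_z" (400x640 float32, m along the optical axis (not along the pixel's ray), 0 where there is no reading), "intrinsics" (3x3 intrinsics, pixels), "dist" ([k1, k2, p1, p2, k3] as OpenCV has them; the pictures are not rectified), "extrinsics" (4x4, takes a point from world to camera coordinates); the wrist camera has in their place "T_tool_cam" (4x4, takes a point from camera to tool coordinates, whose origin is the TCP and whose axes are the tool frame's). Camera axes: x right, y down, z forward; pixel columns grow to the right and rows downward; lengths in m; the calibration is good to about 2 mm. A picture is of the moment at which its call begins: read the wrist's pose just before it.
- manip.hand_in(): hands the job in, once; it reports no verdict.
The state is a dict: "clock": time; "joint_pos": joint angles; "joint_velocities": joint speeds; "tau": joint torques, N m; "position": TCP position; "ee_rot": TCP orientation; "ft_force": force on the tool from outside, world axes, zero at the start; "torque": the same for the moment, N m; "grip_width": opening from 0.0 (shut) to 1.0 (fully open).
Only numpy, scipy, OpenCV 4.12 (cv2) and the standard library are available. Lean on these libraries where they do the work, as an engineer would, in place of code of your own. Each camera call takes 0.05 s, during which the arm holds its last target.

## Working session

There is one attempt and no reset: what is moved stays moved. The work goes in short steps, Python scripts to look and compute and a shell command to move; the robot and the scene stay as the last step left them, time stands still between calls to the robot, and variables do not carry over. Pictures are saved under pics/ and viewed, and the job is handed in when it is done.

```bash
mkdir -p pics; ls; python3 - <<'E'
from workcell import readout,camera
import cv2,numpy as np
o=readout.get_obs()
for k,v in o.items(): print(k,v)
for n in ["scene","top","wrist"]:
    c=camera(n); cv2.imwrite(f"pics/{n}0.png",c["pixels"][:,:,::-1])
    print(n,c["intrinsics"].tolist(),c["dist"],np.round(c.get("extrinsics",c.get("T_tool_cam")),4).tolist())
    z=c["range_z"]; print((z==0).mean(), z.max())
E
```

```text
pics
clock 0.0
joint_pos [-1.18059846  0.33290517 -0.06470091  1.46092668  0.0215879   1.34987758
 -0.08847594]
joint_velocities [-4.65344194e-04 -4.65243367e-05 -2.00105080e-03 -1.85927185e-04
 -1.65018713e-04 -8.85628461e-04 -1.19128966e-04]
tau [ 1.16379790e-03 -6.25450444e+01  4.99126862e-02 -3.91584742e+01
  1.62856607e-02  1.02962033e-02  2.93685912e-05]
position [0.25058781 0.57216876 0.23050211]
ee_rot [-0.38722214  0.59225794  0.38664173  0.59143699]
ft_force [0.60449167 0.54148153 0.16670097]
torque [ 0.03454027 -0.01651789 -0.00790518]
grip_width 0.9981693005384767
scene [[365.8135626540435, 0.0, 317.5247173287968], [0.0, 365.8135626540435, 198.10490441096732], [0.0, 0.0, 1.0]] [-0.00640433  0.          0.          0.          0.        ] [[-0.754, 0.6568, 0.0073, 0.3758], [0.5597, 0.6482, -0.5163, -0.287], [-0.3438, -0.3852, -0.8564, 1.0615], [0.0, 0.0, 0.0, 1.0]]
0.00405078125 2.1767995
top [[397.7919162828536, 0.0, 317.45293113690616], [0.0, 397.7919162828536, 204.39192019275617], [0.0, 0.0, 1.0]] [-0.03449908  0.          0.          0.          0.        ] [[-0.0221, -0.9997, 0.0054, 0.0292], [-0.9976, 0.0216, -0.0663, 0.5239], [0.0662, -0.0068, -0.9978, 1.0928], [0.0, 0.0, 0.0, 1.0]]
0.0039453125 1.9473151
wrist [[298.065978072893, 0.0, 322.58079412525103], [0.0, 298.065978072893, 196.61958896974082], [0.0, 0.0, 1.0]] [-0.01698007  0.          0.          0.          0.        ] [[-0.0008, -0.2806, 0.9598, -0.142], [-0.0003, -0.9598, -0.2806, 0.0724], [1.0, -0.0005, 0.0007, 0.0009], [0.0, 0.0, 0.0, 1.0]]
0.0317109375 1.2963789
```

View pics/top0.png

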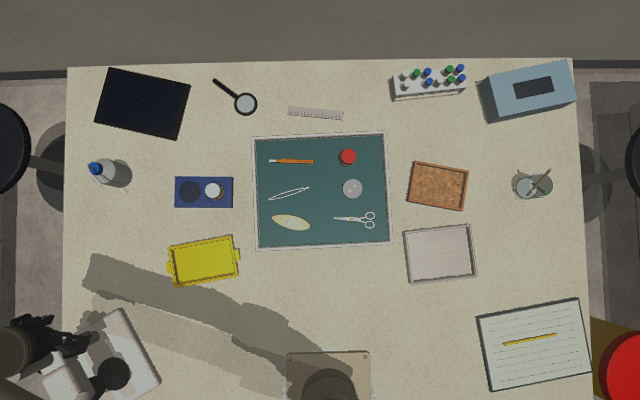

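View pics/scene0.png

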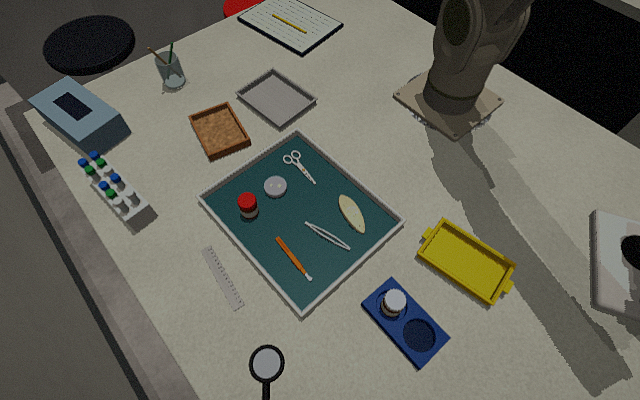

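View pics/wrist0.png

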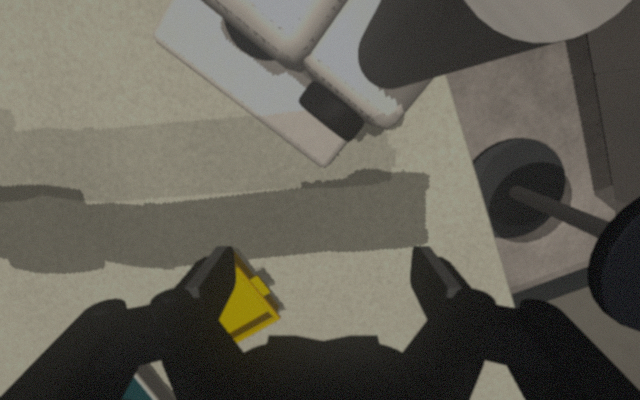

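```bash
cat > h.py <<'E'
import numpy as np,cv2
from scipy.spatial.transform import Rotation as R
from workcell import readout,camera
def grab(n):
    o=readout.get_obs(); c=camera(n)
    K=np.array(c["intrinsics"]);D=np.array(c["dist"],float)
    if n=="wrist":
        T=np.eye(4);T[:3,:3]=R.from_quat(o["ee_rot"]).as_matrix();T[:3,3]=o["position"]
        W=T@np.array(c["T_tool_cam"])
    else: W=np.linalg.inv(np.array(c["extrinsics"]))
    return dict(img=c["pixels"],hsv=cv2.cvtColor(c["pixels"],cv2.COLOR_RGB2HSV),z=c["range_z"],K=K,D=D,W=W)
def cast(c,uv,z):
    uv=np.asarray(uv,float).reshape(-1,1,2)
    p=cv2.undistortPoints(uv,c["K"],c["D"]).reshape(-1,2)
    d=np.c_[p,np.ones(len(p))]@c["W"][:3,:3].T; o=c["W"][:3,3]
    return o+d*((z-o[2])/d[:,2])[:,None]
def proj(c,P):
    V=np.linalg.inv(c["W"]); r,_=cv2.Rodrigues(V[:3,:3])
    return cv2.projectPoints(np.asarray(P,float).reshape(-1,1,3),r,V[:3,3],c["K"],c["D"])[0].reshape(-1,2)
def save(c,name,box=None,s=1):
    im=c["img"][:,:,::-1]
    if box: u0,v0,u1,v1=box; im=im[v0:v1,u0:u1]
    cv2.imwrite("pics/"+name,cv2.resize(im,None,fx=s,fy=s,interpolation=cv2.INTER_CUBIC))
def rect(c,m,z):
    """min-area rect of mask, in world at height z: centre,size,long axis angle"""
    ys,xs=np.nonzero(m); P=cast(c,np.c_[xs,ys],z)[:,:2]
    r=cv2.minAreaRect((P*1000).astype(np.float32)); b=cv2.boxPoints(r)
    e=b[1]-b[0],b[2]-b[1]; i=np.argmax([np.linalg.norm(k) for k in e])
    return np.round(np.array(r[0]),1),np.round(sorted(r[1]),1),round(np.degrees(np.arctan2(e[i][1],e[i][0]))%180,1),np.round(P.mean(0)*1000,1)
def big(m,box=None):
    m=m.astype(np.uint8)
    if box:
        k=np.zeros_like(m);u0,v0,u1,v1=box;k[v0:v1,u0:u1]=1;m=m*k
    n,l,s,_=cv2.connectedComponentsWithStats(m)
    return l==1+np.argmax(s[1:,4])
E
python3 - <<'E'
from h import *
t=grab("top"); save(t,"top1.png",(160,120,480,300),2.5)
for n,c in(("top",t),("scene",grab("scene"))):
    h,s,v=[c["hsv"][...,i].astype(int) for i in range(3)]
    print(n)
    bx=(250,125,395,255) if n=="top" else (195,130,410,320)
    pad=(h>80)&(h<100)&(s>90)
    pad=big(pad); hull=cv2.convexHull(np.argwhere(pad)[:,::-1].astype(np.int32))
    ins=np.zeros(pad.shape,np.uint8);cv2.fillConvexPoly(ins,hull,1);ins=cv2.erode(ins,np.ones((5,5)))>0
    print("pad",rect(c,pad,.006))
    fg=(ins&~((h>75)&(h<105)&(s>80))).astype(np.uint8)
    k,l,st,_=cv2.connectedComponentsWithStats(fg)
    for i in range(1,k):
        if st[i,4]<40: continue
        m=l==i; print(st[i],rect(c,m,.012),"hsv",np.median(c["hsv"][m],0), "z",np.round(np.median(c["z"][m]),3))
    for nm,m,z in(("yellow",(h>22)&(h<33)&(s>180)&(v>80),.029),("blue",(h>105)&(h<122)&(s>120),.022),("cork",(h>5)&(h<20)&(s>80)&(v>60),.026)):
        print(nm,rect(c,big(m),z))
E
```

```text
top
pad (array([640.5,  37.7]), array([ 0. , 14.2]), np.float32(88.8), array([640.5,  37.7]))
yellow (array([374.8, 337. ]), array([111.1, 201.3]), np.float32(99.8), array([377. , 334.7]))
blue (array([567.2, 337. ]), array([ 81.3, 157.3]), np.float32(88.8), array([578. , 341.8]))
cork (array([ 570. , -319.7]), array([116.3, 157.6]), np.float32(78.2), array([ 569.6, -318.3]))
scene
pad (array([562.6,   6.3]), array([296.5, 356.1]), np.float32(91.5), array([573.1,  21.1]))
[283 150  33  36 281] (array([490.3, -84. ]), array([ 48.1, 122.8]), np.float32(73.2), array([480.8, -94.5])) hsv [ 26.  13. 133.] z 0.927
[264 175  23  23 424] (array([564.9, -81.4]), array([53.7, 64.1]), np.float32(51.5), array([565.4, -80.4])) hsv [128.   8. 131.] z 0.879
[237 191  22  29 473] (array([645.8, -80.8]), array([45. , 77.8]), np.float32(69.4), array([646. , -80.5])) hsv [  3. 215.  87.] z 0.816
[338 194  27  40 619] (array([475.8,  94.1]), array([ 44.1, 114. ]), np.float32(74.1), array([476. ,  94.2])) hsv [ 29.  57. 152.] z 0.842
[304 221  47  30 330] (array([557.8,  98.6]), array([ 19.7, 121.3]), np.float32(106.4), array([557.4, 100.2])) hsv [ 73.  13. 117.] z 0.823
[275 236  38  46 316] (array([649.1,  91.4]), array([ 15. , 127.5]), np.float32(88.3), array([649. ,  90.9])) hsv [ 15. 212. 144.] z 0.793
yellow (array([378.5, 339.4]), array([119.6, 201.2]), np.float32(99.7), array([381.3, 342.7]))
blue (array([569. , 338.4]), array([ 89.8, 158.1]), np.float32(88.8), array([571.9, 347.6]))
cork (array([ 569.8, -319.3]), array([115.9, 156.7]), np.float32(78.0), array([ 573.5, -311.4]))
```

View pics/top1.png

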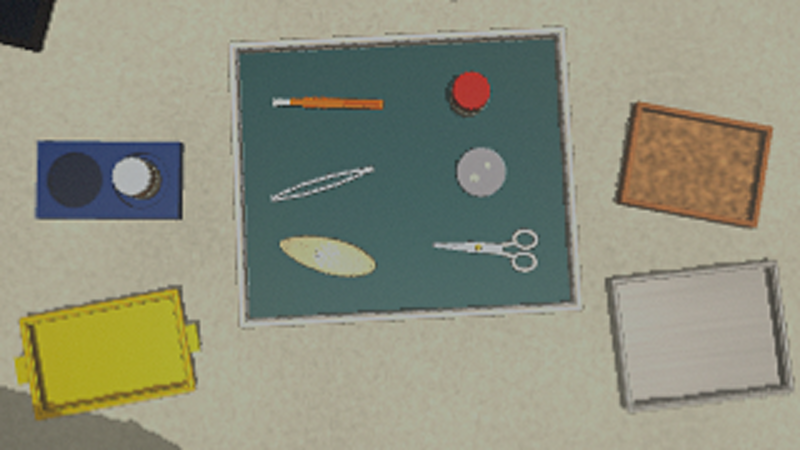

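```bash
python3 - <<'E'
from h import *
c=grab("top")
h,s,v=[c["hsv"][...,i].astype(int) for i in range(3)]
print(c["hsv"][220,340],c["hsv"][200,270])
ins=np.zeros(h.shape,np.uint8);ins[143:240,263:380]=1
a=c["hsv"][220,340].astype(int)
fg=(ins>0)&~((abs(h-a[0])<10)&(s>70))
k,l,st,_=cv2.connectedComponentsWithStats(fg.astype(np.uint8))
for i in range(1,k):
    if st[i,4]<15: continue
    m=l==i
    md=np.median(c["hsv"][m],0)
    print(st[i],rect(c,m,.012),"hsv",md)
red=big(((h<6)|(h>174))&(s>150),(263,143,380,240)); print("lid",rect(c,red,.061))
ext=cast(c,[(160+x/2.5,120+y/2.5) for x,y in [(37,141),(183,143),(183,219),(36,217)]],.022); print("blue",np.round(ext*1000,0).tolist(),ext.mean(0))
w=cast(c,[(160+75/2.5,120+180/2.5)],.022);print("well",w)
q=cast(c,[(160+x/2.5,120+y/2.5) for x,y in [(608,277),(776,260),(792,391),(625,411)]],.023); print("steel",np.round(q*1000,0).tolist(),q.mean(0),np.linalg.norm(q-np.roll(q,1,0),axis=1))
q=cast(c,[(160+x/2.5,120+y/2.5) for x,y in [(22,320),(180,288),(197,389),(39,418)]],.029); print("yel",np.round(q*1000,0).tolist(),q.mean(0),np.linalg.norm(q-np.roll(q,1,0),axis=1))
w=(v>130)&(s<60); print("white lid",rect(c,big(w,(200,175,228,203)),.063))
s2=grab("scene"); save(s2,"scene1.png",(220,60,460,380),1.8)
E
```

```text
[89 77 96] [ 87  23 111]
[ 263  143  117   97 3194] (array([563.5,   5.9]), array([271.6, 327.6]), np.float32(88.7), array([494. , -14.1])) hsv [ 87.  66. 103.]
[338 148  18  19 272] (array([657.4, -67.4]), array([48.2, 51.6]), np.float32(178.5), array([657.3, -68.1])) hsv [  2. 181. 173.]
[269 158  45   6 226] (array([650.6,  89.8]), array([ 14.3, 124.4]), np.float32(88.8), array([650.1,  88.2])) hsv [ 14. 178. 168.]
[342 178  24  21 357] (array([568.8, -84.8]), array([56.6, 65.1]), np.float32(88.8), array([569., -81.])) hsv [ 90.   5. 148.]
[268 186  42  15 211] (array([559.4,  98.5]), array([ 18.7, 121.6]), np.float32(107.3), array([558.7,  99.9])) hsv [ 89.  23. 123.]
[303 204   5  10  17] (array([513.2,  54. ]), array([10. , 25.1]), np.float32(152.3), array([512.1,  54.1])) hsv [89. 70. 98.]
lid (array([650.9, -67.5]), array([38. , 38.3]), np.float32(178.8), array([651.5, -68. ]))
blue [[611.0, 415.0, 22.0], [605.0, 251.0, 22.0], [520.0, 252.0, 22.0], [526.0, 416.0, 22.0]] [0.56568316 0.3337632  0.022     ]
well [[0.566422   0.37253821 0.022     ]]
steel [[445.0, -218.0, 23.0], [460.0, -407.0, 23.0], [315.0, -419.0, 23.0], [298.0, -232.0, 23.0]] [ 0.37951873 -0.31903876  0.023     ] [0.14827151 0.18956948 0.14569451 0.18751844]
yel [[412.0, 429.0, 29.0], [444.0, 255.0, 29.0], [333.0, 237.0, 29.0], [305.0, 411.0, 29.0]] [0.37365016 0.33287134 0.029     ] [0.10876315 0.17749096 0.11192451 0.1758965 ]
white lid (array([566.2, 300.3]), array([37.7, 38. ]), np.float32(179.7), array([566.1, 300.2]))
```

View pics/scene1.png

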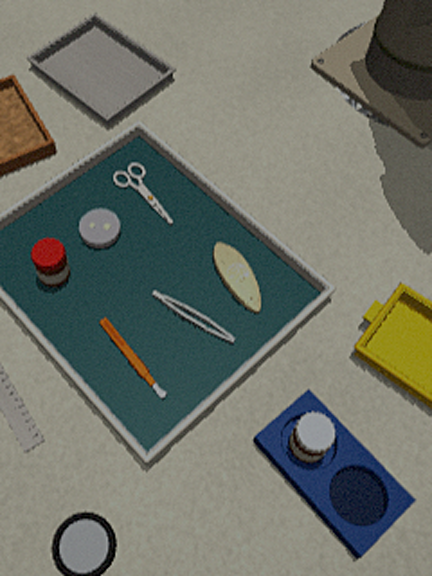

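```bash
cat >> h.py <<'E'
def plan(xyz,yaw):
    """yaw: world angle (deg) of jaw (tool z) direction, mod 180; tool x straight down. prints turn (deg), shift (mm) in tool axes"""
    o=readout.get_obs(); Q=R.from_quat(o["ee_rot"]); M=Q.as_matrix()
    print("t",round(o["clock"],2),"TCP mm",np.round(np.array(o["position"])*1000,1),"jaw yaw",round(np.degrees(np.arctan2(M[1,2],M[0,2])),1),"q",np.round(o["joint_pos"],2),"grip",round(o["grip_width"],3),"F",np.round(o["ft_force"],1))
    for y in (yaw,yaw+180):
        a=np.radians(y); z=np.array([np.cos(a),np.sin(a),0]); x=np.array([0,0,-1.]); N=np.c_[x,np.cross(z,x),z]
        print(y,"turn",np.round((Q.inv()*R.from_matrix(N)).as_rotvec(degrees=True),1),"shift",np.round(M.T@(np.array(xyz)-np.array(o["position"]))*1000,1))
E
python3 -c "
from h import *
plan([.6495,.0905,.15],-1.2)"
```

```text
t 0.35 TCP mm [250.7 572.5 231.2] jaw yaw 66.4 q [-1.18  0.33 -0.06  1.46  0.02  1.35 -0.09] grip 0.999 F [-0.3  0.5  0.4]
-1.2 turn [67.6 -0.   0. ] shift [  81.2 -558.6 -281.5]
178.8 turn [-112.4   -0.    -0. ] shift [  81.2 -558.6 -281.5]
```

```bash
python3 -m inch '[[[10,0,0],[20,-60,-30],0.3],[[20,0,0],[40,-115,-58],0.3],[[30,0,0],[60,-170,-86],0.3],[[40,0,0],[80,-225,-114],0.3],[[50,0,0],[81,-280,-142],0.3],[[60,0,0],[81,-335,-170],0.3],[[67.6,0,0],[81,-390,-198],0.3],[[67.6,0,0],[81,-445,-226],0.3],[[67.6,0,0],[81,-500,-254],0.3],[[67.6,0,0],[81,-558.6,-281.5],0.3]]' 40
python3 - <<'E'
from h import *
plan([.6495,.0905,.15],-1.2)
E
```

```text
clock: 1.6
position: [0.6424, 0.0985, 0.1505]
ee_rot: [0.008, 0.707, -0.007, 0.707]
ft_force: [0.6, 1.0, 0.6]
grip_width: 0.703
t 1.6 TCP mm [642.4  98.5 150.5] jaw yaw -1.2 q [-0.51  0.45  0.39  1.51 -0.18  1.21 -0.12] grip 0.703 F [0.6 1.  0.6]
-1.2 turn [-0.  0. -0.] shift [ 0.5 -7.8  7.3]
178.8 turn [180.  -0.  -0.] shift [ 0.5 -7.8  7.3]
```

```bash
python3 - <<'E'
from h import *
c=grab("wrist"); save(c,"w2.png")
h,s,v=[c["hsv"][...,i].astype(int) for i in range(3)]
m=(h>5)&(h<22)&(s>120)&(v>70)
print(rect(c,big(m),.013))
print(proj(c,[[.6495,.0905,.01],[.5585,.0985,.01]]))
E
```

```text
(array([648.7,  83.3]), array([ 12.1, 104.9]), np.float32(86.3), array([649. ,  84.9]))
[[330.5781227  194.72673926]
 [237.71565303 188.81780953]]
```

View pics/w2.png

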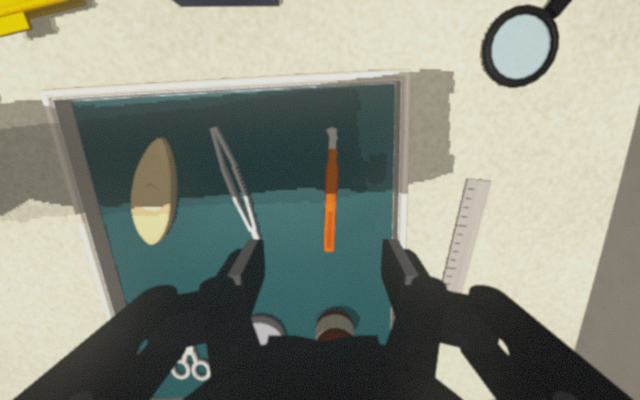

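The wrist view shows the scalpel upright in the picture, from its blade tip at (332,128) to its handle end at (329,251). The forceps run (212,128)–(258,238) and the cuttlebone is centred near (155,192).

```bash
python3 - <<'E'
from h import *
c=grab("wrist")
q=cast(c,[(332,127),(329.5,251)],.012)*1000; print(q, q.mean(0), np.linalg.norm(q[0]-q[1]))
q=cast(c,[(212,127),(259,240)],.012)*1000; print(q, q.mean(0), np.linalg.norm(q[0]-q[1]))
h,s,v=[c["hsv"][...,i].astype(int) for i in range(3)]
m=(h>14)&(h<35)&(s>30)&(v>60); print(rect(c,big(m,(115,120,195,260)),.010))
plan([.6495,.0915,.0075],-2)
E
```

```text
[[656.25027866 145.18755421  12.        ]
 [650.99460426  19.81778773  12.        ]] [653.62244146  82.50267097  12.        ] 125.47988070602852
[[546.11315336 148.68104017  12.        ]
 [579.05372122  34.50088781  12.        ]] [562.58343729  91.59096399  12.        ] 118.8368133375947
(array([474.3,  96. ]), array([ 45.3, 112.5]), np.float32(77.5), array([475.2,  96.9]))
t 1.7 TCP mm [644.3  91.4 150.1] jaw yaw -1.8 q [-0.51  0.46  0.39  1.51 -0.18  1.21 -0.12] grip 0.696 F [-1.4 -0.2  0.6]
-2 turn [0.2 0.1 0.3] shift [142.6   1.    5. ]
178 turn [-179.8   -0.4    0.2] shift [142.6   1.    5. ]
```

```bash
python3 -m inch '[[[0,0,0],[30,-1,6],0.5],[[0,0,0],[75,-1,6],0.6],[[0,0,0],[115,-1,6],0.6],[[0,0,0],[115,-1,6],0.6]]' 40
python3 - <<'E'
from h import *
plan([.650,.0905,.008],-2)
c=grab("wrist"); save(c,"w3.png")
E
```

```text
clock: 2.2
position: [0.6481, 0.0894, 0.0321]
ee_rot: [0.009, 0.708, -0.013, 0.706]
ft_force: [0.7, 0.5, 1.3]
grip_width: 0.401
t 2.2 TCP mm [648.1  89.4  32.1] jaw yaw -1.8 q [-0.48  0.59  0.36  1.59 -0.22  1.01 -0.08] grip 0.401 F [0.7 0.5 1.3]
-2 turn [ 0.2 -0.2  0.4] shift [24.1  1.3  2. ]
178 turn [-179.8   -0.6   -0.4] shift [24.1  1.3  2. ]
```

View pics/w3.png

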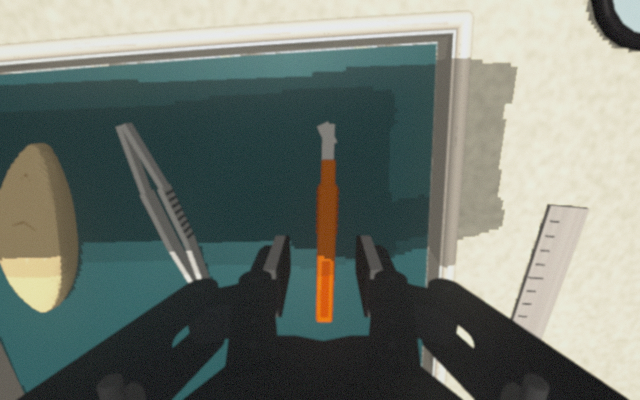

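The scalpel, (326,122)–(324,322), lies between the jaws at (282,265) and (364,265).

```bash
python3 -m inch '[[[0,0,0],[14,1,1],0.6],[[0,0,0],[24,1,1],0.6],[[0,0,0],[24,1,1],0.6],[[0,0,0],[24,1,1],1],[[0,0,0],[24,1,1],1],[[0,0,0],[24,1,1],1],[[0,0,0],[24,1,1],1],[[0,0,0],[24,1,1],1]]' 40
python3 -m inch '[[[0,0,0],[-5,0,0],1],[[0,0,0],[-20,0,0],1],[[0,0,0],[-50,0,0],1],[[0,0,0],[-100,0,0],1],[[0,0,0],[-110,0,0],1]]' 40
python3 - <<'E'
from h import *
plan([.376,.335,.12],9.7)
c=grab("wrist"); save(c,"w4.png")
E
```

```text
clock: 3.25
position: [0.6513, 0.0905, 0.0113]
ee_rot: [0.009, 0.707, -0.013, 0.707]
ft_force: [-1.0, -0.0, 5.5]
grip_width: 0.105
clock: 3.88
position: [0.6533, 0.091, 0.1262]
ee_rot: [0.01, 0.705, -0.012, 0.709]
ft_force: [0.2, -0.6, -0.0]
grip_width: 0.101
t 3.88 TCP mm [653.3  91.  126.2] jaw yaw -1.8 q [-0.5   0.49  0.39  1.51 -0.19  1.17 -0.11] grip 0.101 F [ 0.2 -0.6 -0. ]
9.7 turn [-11.5   0.4   0.2] shift [   3.4  235.1 -284.8]
189.7 turn [168.5   0.3  -0.5] shift [   3.4  235.1 -284.8]
```

View pics/w4.png

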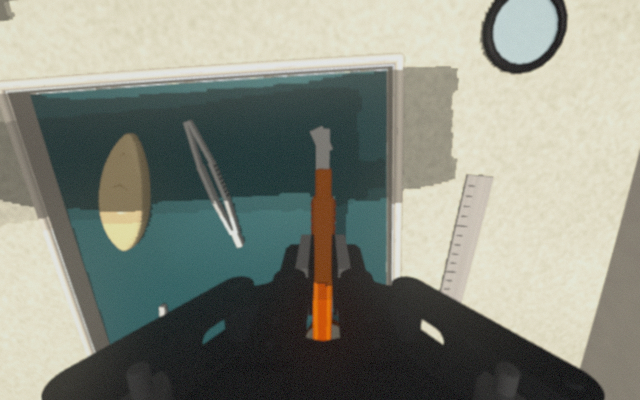

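The scalpel is held along (320,130)–(322,335) between the pads; moving it to the yellow tray.

```bash
python3 -m inch '[[[-3,0,0],[0,40,-48],1],[[-6,0,0],[0,79,-96],1],[[-9,0,0],[0,118,-144],1],[[-11.5,0,0],[0,158,-192],1],[[-11.5,0,0],[0,197,-240],1],[[-11.5,0,0],[0,235,-285],1],[[-11.5,0,0],[0,235,-285],1],[[-11.5,0,0],[0,235,-285],1]]' 40
python3 - <<'E'
from h import *
plan([.376,.335,.012],9.7)
c=grab("top"); save(c,"t5.png",(140,180,320,320),3)
w=grab("wrist"); save(w,"w5.png")
E
```

```text
clock: 4.92
position: [0.3755, 0.3343, 0.1227]
ee_rot: [-0.062, 0.703, 0.058, 0.706]
ft_force: [-0.1, -0.8, -0.3]
grip_width: 0.105
t 4.92 TCP mm [375.5 334.3 122.7] jaw yaw 9.7 q [-0.99  0.15  0.18  1.92 -0.02  1.07 -0.63] grip 0.105 F [-0.1 -0.8 -0.3]
9.7 turn [0.  0.3 0.3] shift [1.106e+02 1.300e+00 1.000e-01]
189.7 turn [-180.    -0.5    0.4] shift [1.106e+02 1.300e+00 1.000e-01]
```

View pics/w5.png

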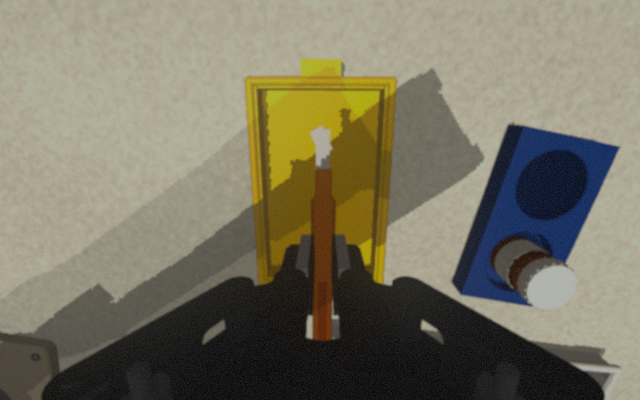

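View pics/t5.png

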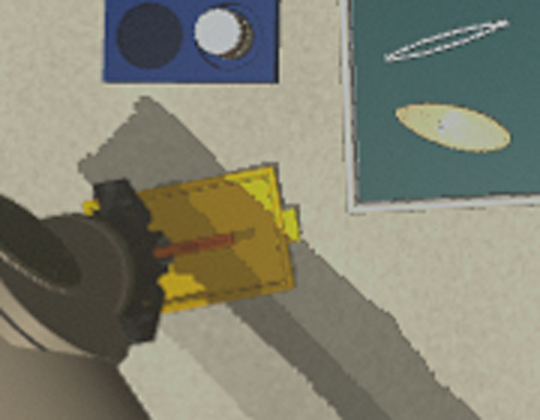

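The scalpel, (321,127)–(322,335), is in line with the yellow tray, which runs from rim (322,83) and is centred at u≈321. Lowering it now.

```bash
python3 -m inch '[[[0,0,0],[45,1,0],1],[[0,0,0],[85,1,0],1],[[0,0,0],[100,1,0],1],[[0,0,0],[106,1,0],1],[[0,0,0],[110,1,0],1],[[0,0,0],[111,1,0],1],[[0,0,0],[111,1,0],1]]' 40
python3 -m inch '[[[0,0,0],[0,0,0],0.85],[[0,0,0],[0,0,0],0.7],[[0,0,0],[0,0,0],0.65],[[0,0,0],[0,0,0],0.65],[[0,0,0],[-20,0,0],0.65],[[0,0,0],[-60,0,0],0.65],[[0,0,0],[-100,0,0],0.65],[[0,0,0],[-110,0,0],0.65]]' 40
python3 - <<'E'
from h import *
plan([.555,.0985,.12],17)
w=grab("wrist"); save(w,"w6.png")
q=cast(w,[(0,0)],.012)
h,s,v=[w["hsv"][...,i].astype(int) for i in range(3)]
print(rect(w,big((h>3)&(h<17)&(s>120)&(v>60)),.010))
E
```

```text
clock: 5.9
position: [0.3771, 0.3346, 0.0124]
ee_rot: [-0.06, 0.702, 0.058, 0.707]
ft_force: [-0.6, 0.4, -0.0]
grip_width: 0.108
clock: 6.9
position: [0.3774, 0.3359, 0.1249]
ee_rot: [-0.059, 0.702, 0.059, 0.708]
ft_force: [0.2, -0.0, -0.4]
grip_width: 0.352
t 6.9 TCP mm [377.4 335.9 124.9] jaw yaw 9.6 q [-0.99  0.15  0.19  1.92 -0.02  1.07 -0.63] grip 0.352 F [ 0.2 -0.  -0.4]
17 turn [-7.4  0.5  0.1] shift [   6.6 -263.6  135.6]
197 turn [172.6   0.2  -0.7] shift [   6.6 -263.6  135.6]
(array([377.9, 327.4]), array([ 10.7, 104.1]), np.float32(99.1), array([377.8, 326.4]))
```

View pics/w6.png

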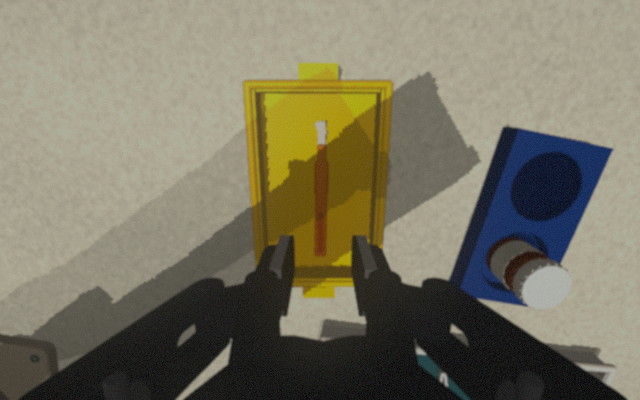

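The scalpel lies in the yellow tray, (321,121)–(320,256), and is centred between its rims (v 83–285). Next are the forceps.

```bash
python3 -m inch '[[[-2,0,0],[5,-53,27],0.5],[[-4,0,0],[5,-106,55],0.5],[[-7.4,0,0],[5,-159,82],0.5],[[-7.4,0,0],[5,-212,109],0.5],[[-7.4,0,0],[5,-264,139],0.5],[[-7.4,0,0],[5,-264,139],0.5],[[-7.4,0,0],[5,-264,139],0.5],[[-7.4,0,0],[5,-264,139],0.5]]' 40
python3 - <<'E'
from h import *
plan([.5585,.0985,.011],17)
w=grab("wrist"); save(w,"w7.png")
E
```

```text
clock: 7.95
position: [0.5574, 0.1001, 0.1209]
ee_rot: [-0.106, 0.697, 0.105, 0.702]
ft_force: [0.3, 0.5, 0.6]
grip_width: 0.497
t 7.95 TCP mm [557.4 100.1 120.9] jaw yaw 17.1 q [-0.59  0.3   0.39  1.78 -0.12  1.08  0.14] grip 0.497 F [0.3 0.5 0.6]
17 turn [0.1 0.4 0.2] shift [ 1.099e+02 -1.600e+00 -1.000e-01]
197 turn [-179.9   -0.2    0.6] shift [ 1.099e+02 -1.600e+00 -1.000e-01]
```

View pics/w7.png

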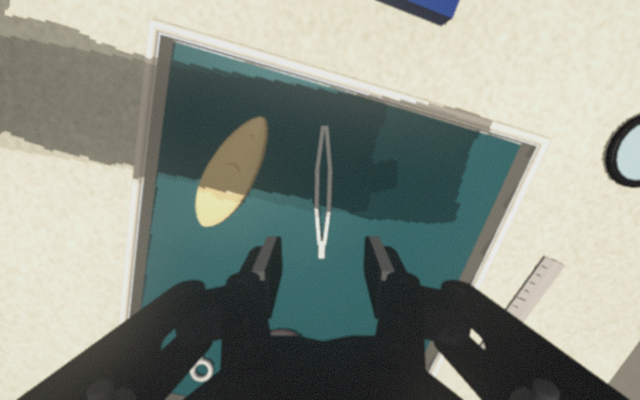

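The forceps, (325,126)–(322,258), are centred between the jaws. Descending and gripping.

```bash
python3 - <<'E'
from h import *
w=grab("wrist"); q=cast(w,[(325,126),(321.5,258)],.012)*1000; print(q,q.mean(0)); plan([.5585,.0985,.011],17)
E
python3 -m inch '[[[0,0,0],[45,-1,0],0.6],[[0,0,0],[90,-1,0],0.6],[[0,0,0],[110,-1,0],0.6],[[0,0,0],[110,-1,0],0.6],[[0,0,0],[110,-1,0],0.8],[[0,0,0],[110,-1,0],1],[[0,0,0],[110,-1,0],1],[[0,0,0],[110,-1,0],1],[[0,0,0],[110,-1,0],1]]' 40
python3 -m inch '[[[0,0,0],[-5,0,0],1],[[0,0,0],[-20,0,0],1],[[0,0,0],[-50,0,0],1],[[0,0,0],[-100,0,0],1],[[0,0,0],[-120,0,0],1]]' 40
python3 - <<'E'
from h import *
# steel frame: x axis dir 4.6deg, slot at local x=+34
a=np.radians(4.6); print(np.array([.3795,-.319])+.034*np.array([np.cos(a),np.sin(a)]))
plan([.413,-.316,.13],4.6)
w=grab("wrist"); save(w,"w8.png")
E
```

```text
[[542.46371329 157.81476258  12.        ]
 [574.95777567  41.93380758  12.        ]] [558.71074448  99.87428508  12.        ]
t 8.05 TCP mm [557.6  99.9 121.3] jaw yaw 17.1 q [-0.59  0.29  0.39  1.78 -0.12  1.08  0.14] grip 0.5 F [ 0.6 -1.   1.4]
17 turn [0.1 0.4 0.2] shift [110.3  -1.3  -0.4]
197 turn [-179.9   -0.3    0.7] shift [110.3  -1.3  -0.4]
clock: 9.18
position: [0.5597, 0.0994, 0.0127]
ee_rot: [-0.105, 0.696, 0.105, 0.703]
ft_force: [-1.2, 0.4, 7.2]
grip_width: 0.138
clock: 9.8
position: [0.5598, 0.0993, 0.1367]
ee_rot: [-0.105, 0.694, 0.105, 0.704]
ft_force: [0.1, 0.3, -0.3]
grip_width: 0.137
[ 0.41339048 -0.31627324]
t 9.8 TCP mm [559.8  99.3 136.7] jaw yaw 17.1 q [-0.6   0.28  0.4   1.76 -0.12  1.11  0.14] grip 0.137 F [ 0.1  0.3 -0.3]
4.6 turn [12.5  0.8  0. ] shift [   3.7 -353.9 -262.4]
184.6 turn [-167.5   -0.     1.2] shift [   3.7 -353.9 -262.4]
```

View pics/w8.png

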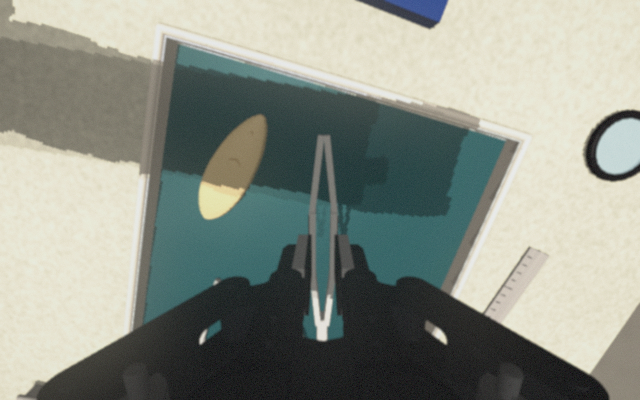

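The forceps are held, (324,137)–(322,338), and level. Going to the steel tray.

```bash
python3 -m inch '[[[3,0,0],[4,-45,-33],1],[[6,0,0],[4,-90,-66],1],[[9,0,0],[4,-135,-100],1],[[12,0.8,0],[4,-180,-133],1],[[12.5,0.8,0],[4,-225,-167],1],[[12.5,0.8,0],[4,-270,-200],1],[[12.5,0.8,0],[4,-315,-234],1],[[12.5,0.8,0],[4,-354,-262],1],[[12.5,0.8,0],[4,-354,-262],1],[[12.5,0.8,0],[4,-354,-262],1]]' 40
python3 - <<'E'
from h import *
plan([.413,-.316,.011],4.6)
w=grab("wrist"); save(w,"w9.png")
E
```

```text
clock: 11.1
position: [0.4142, -0.3153, 0.1307]
ee_rot: [-0.028, 0.706, 0.028, 0.707]
ft_force: [0.2, -0.1, -0.8]
grip_width: 0.14
t 11.1 TCP mm [ 414.2 -315.3  130.7] jaw yaw 4.6 q [-0.08  0.21  0.73  1.89 -0.16  1.09  0.79] grip 0.14 F [ 0.2 -0.1 -0.8]
4.6 turn [-0.   0.1 -0. ] shift [119.7  -0.7  -1.6]
184.6 turn [ 1.8e+02 -1.0e-01 -2.0e-01] shift [119.7  -0.7  -1.6]
```

View pics/w9.png

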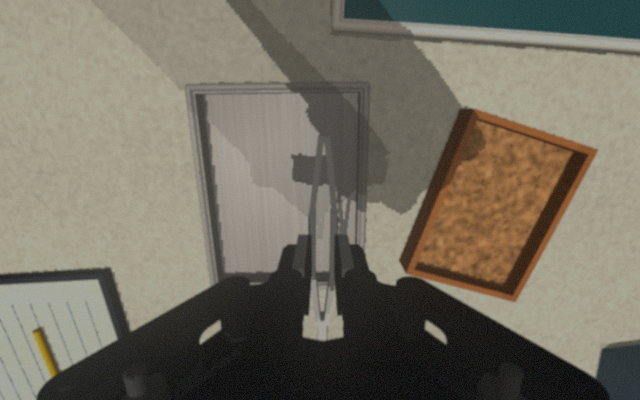

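```bash
python3 - <<'E'
from h import *
w=grab("wrist")
q=cast(w,[(187,86),(370,84),(213,288)],.023)*1000;print(q, np.linalg.norm(q[1]-q[0]),np.linalg.norm(q[2]-q[0]),(q[1]+q[2])/2)
q=cast(w,[(464,109),(597,151),(516,300),(402,267)],.026)*1000;print(q.mean(0), [np.linalg.norm(q[i]-q[i-1]) for i in range(4)])
def h3(uv):
    u,v=uv; d=np.median(w["z"][v-3:v+4,u-3:u+4]); p=cv2.undistortPoints(np.array([[[u,v]]],float),w["K"],w["D"])[0,0]
    return np.round((w["W"]@np.r_[p*d,d,1])[:3]*1000,1)
for uv in [(250,150),(240,240),(500,200),(100,150),(560,15)]: print(uv,h3(uv))
E
```

```text
[[ 300.0843792  -232.5812514    23.        ]
 [ 444.15539219 -219.66517248   23.        ]
 [ 316.70289609 -414.47501542   23.        ]] 144.64882259842759 182.65135228579746 [ 380.42914414 -317.07009395   23.        ]
[ 566.22762147 -316.79203321   26.        ] [np.float64(146.33416569444333), np.float64(121.97422687101108), np.float64(150.56004431058898), np.float64(119.76102193109436)]
(250, 150) [ 345.9 -282.3    2.5]
(240, 240) [ 337.2 -371.8    2.4]
(500, 200) [ 580.1 -309.1    8.5]
(100, 150) [ 207.2 -293.5   -0.4]
(560, 15) [ 593.5 -152.5    5.4]
```

```bash
python3 -m inch '[[[0,0,0],[45,0,-4],1],[[0,0,0],[85,0,-4],1],[[0,0,0],[108,0,-4],1],[[0,0,0],[115,0,-4],1],[[0,0,0],[119,0,-4],1],[[0,0,0],[120,0,-4],1],[[0,0,0],[120,0,-4],1]]' 40
python3 -m inch '[[[0,0,0],[0,0,0],0.82],[[0,0,0],[0,0,0],0.75],[[0,0,0],[0,0,0],0.75],[[0,0,0],[0,0,0],0.75],[[0,0,0],[-20,0,0],0.75],[[0,0,0],[-60,0,0],0.75],[[0,0,0],[-100,0,0],0.75],[[0,0,0],[-110,0,0],0.75]]' 40
python3 - <<'E'
from h import *
w=grab("wrist"); save(w,"w10.png")
c=grab("top")
save(c,"t10.png",(310,190,400,260),8)
E
```

```text
clock: 12.08
position: [0.4116, -0.3149, 0.0114]
ee_rot: [-0.029, 0.705, 0.029, 0.708]
ft_force: [0.4, 0.4, -1.0]
grip_width: 0.137
clock: 13.08
position: [0.4122, -0.3157, 0.1237]
ee_rot: [-0.029, 0.704, 0.029, 0.709]
ft_force: [-0.0, -0.1, 0.1]
grip_width: 0.25
```

View pics/w10.png

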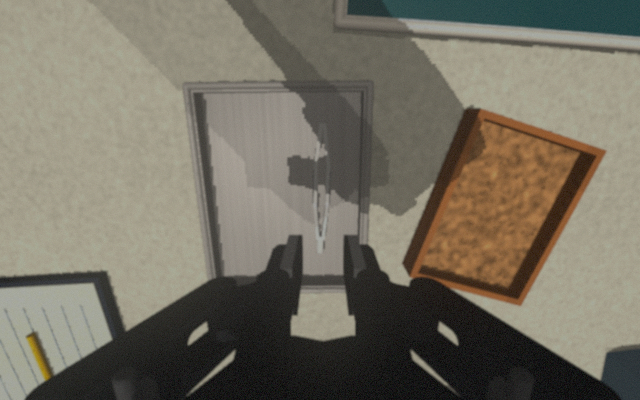

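View pics/t10.png

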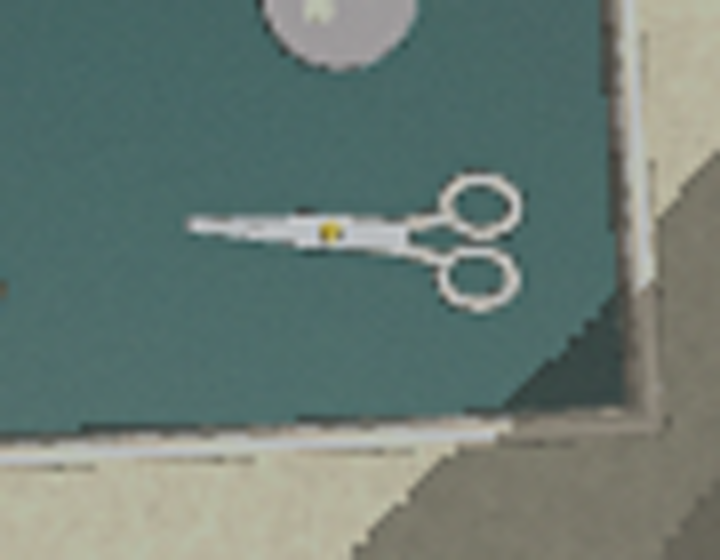

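The forceps lie flat in the steel tray, (322,127)–(321,252). In the top crop the scissors run from the tip (190,223) to the rings' end (520,241), with the joint piece at u≈292–408, v≈234.

```bash
python3 - <<'E'
from h import *
c=grab("top")
q=cast(c,[(310+x/8-.4,190+y/8-.4) for x,y in [(190,223),(480,241),(350,234),(520,242)]],.011)*1000
d=q[0]-q[1]; print(q, np.degrees(np.arctan2(d[1],d[0])),np.linalg.norm(q[0]-q[3]))
plan([q[2][0]/1000,q[2][1]/1000,.12],np.degrees(np.arctan2(d[1],d[0]))-90)
E
```

```text
[[ 487.10949457  -25.98534364   11.        ]
 [ 478.56015338 -127.46863679   11.        ]
 [ 482.02280601  -81.94185575   11.        ]
 [ 477.89714692 -141.5003939    11.        ]] 85.18455444566129 115.8818112787635
t 13.22 TCP mm [ 411.1 -314.7  121. ] jaw yaw 4.7 q [-0.09  0.22  0.74  1.91 -0.17  1.07  0.8 ] grip 0.252 F [-0.4 -0.6  0.6]
-4.815445554338709 turn [ 9.5  0.2 -0.1] shift [  1.5 226.2  89.8]
175.1845544456613 turn [-1.705e+02  1.000e-01  3.000e-01] shift [  1.5 226.2  89.8]
```

```bash
python3 -m inch '[[[3,0,0],[0,57,23],0.6],[[6,0,0],[0,114,46],0.6],[[9.5,0,0],[0,170,68],0.6],[[9.5,0,0],[0,226,90],0.6],[[9.5,0,0],[0,226,90],0.6],[[9.5,0,0],[0,226,90],0.6],[[9.5,0,0],[0,226,90],0.6]]' 40
python3 - <<'E'
from h import *
w=grab("wrist"); save(w,"w11.png"); plan([.482,-.082,.010],-4.8)
print(proj(w,[[.482,-.082,.0095]]))
E
```

```text
clock: 14.1
position: [0.4816, -0.0836, 0.1209]
ee_rot: [0.031, 0.705, -0.03, 0.707]
ft_force: [0.1, -0.0, -0.1]
grip_width: 0.404
t 14.15 TCP mm [481.7 -83.6 121.1] jaw yaw -4.9 q [-0.47  0.13  0.59  1.98 -0.08  1.05  0.07] grip 0.4 F [0.2 0.5 0.5]
-4.8 turn [-0.1  0.2 -0.1] shift [111.1   1.5  -0.2]
175.2 turn [ 1.799e+02 -1.000e-01 -3.000e-01] shift [111.1   1.5  -0.2]
[[323.34236637 193.46048406]]
```

View pics/w11.png

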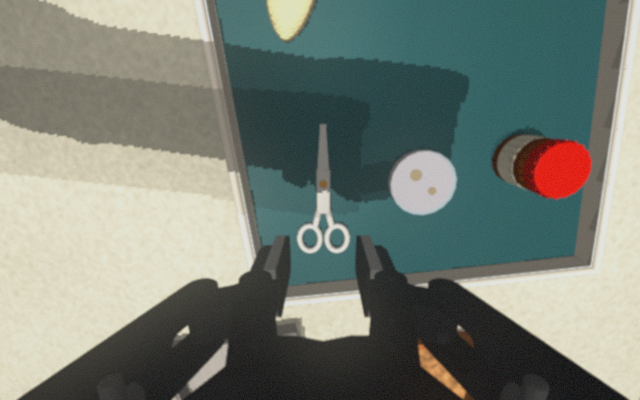

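The scissors point straight along the fingers, (323,125)–(323,252), with the joint middle at about (323,191). That matches the predicted (323,193), and the Petri dish at (423,182) is clear of the jaws.

```bash
python3 -m inch '[[[0,0,0],[45,1,0],0.65],[[0,0,0],[90,1,0],0.65],[[0,0,0],[110,1,0],0.65],[[0,0,0],[111,1,0],0.65],[[0,0,0],[111,1,0],0.8],[[0,0,0],[111,1,0],1],[[0,0,0],[111,1,0],1],[[0,0,0],[111,1,0],1],[[0,0,0],[111,1,0],1]]' 40
python3 -m inch '[[[0,0,0],[-5,0,0],1],[[0,0,0],[-20,0,0],1],[[0,0,0],[-50,0,0],1],[[0,0,0],[-100,0,0],1],[[0,0,0],[-120,0,0],1]]' 40
python3 - <<'E'
from h import *
a=np.radians(5); P=np.array([.380,-.318])-.028*np.array([np.cos(a),np.sin(a)])+.004*np.array([-np.sin(a),np.cos(a)]); print(P)
plan([*P,.13],5)
w=grab("wrist"); save(w,"w12.png")
E
```

```text
clock: 15.28
position: [0.483, -0.0828, 0.0112]
ee_rot: [0.031, 0.705, -0.03, 0.708]
ft_force: [-1.3, -1.8, 7.3]
grip_width: 0.114
clock: 15.9
position: [0.4836, -0.0832, 0.1348]
ee_rot: [0.031, 0.703, -0.03, 0.71]
ft_force: [0.2, 1.2, -0.2]
grip_width: 0.114
[ 0.35175793 -0.31645558]
t 15.9 TCP mm [483.6 -83.2 134.8] jaw yaw -5.0 q [-0.49  0.11  0.61  1.96 -0.07  1.08  0.06] grip 0.114 F [ 0.2  1.2 -0.2]
5 turn [-10.    0.5  -0.1] shift [   3.3 -243.9 -111.2]
185 turn [ 1.7e+02 -1.0e-01 -8.0e-01] shift [   3.3 -243.9 -111.2]
```

View pics/w12.png

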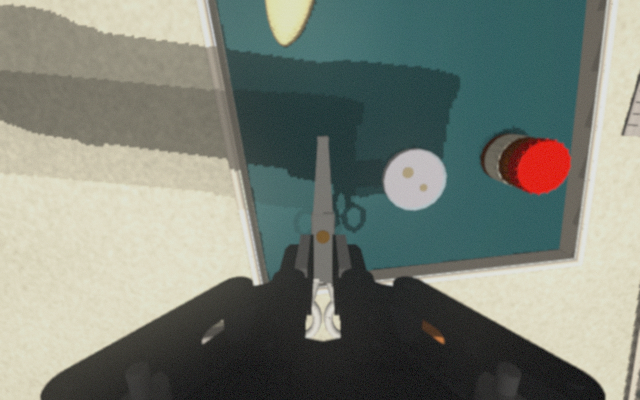

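The scissors are held, with the blade at (322,140) and the joint at (323,236), and the Petri dish has not moved. Next is the left half of the steel tray.

```bash
python3 -m inch '[[[-3,0,0],[3,-50,-23],1],[[-6,0,0],[3,-100,-46],1],[[-10,0.5,0],[3,-150,-69],1],[[-10,0.5,0],[3,-200,-91],1],[[-10,0.5,0],[3,-244,-111],1],[[-10,0.5,0],[3,-244,-111],1],[[-10,0.5,0],[3,-244,-111],1],[[-10,0.5,0],[3,-244,-111],1]]' 40
python3 - <<'E'
from h import *
w=grab("wrist"); save(w,"w13.png"); plan([.352,-.3165,.0095],5)
E
```

```text
clock: 16.95
position: [0.3533, -0.3155, 0.1313]
ee_rot: [-0.031, 0.705, 0.032, 0.707]
ft_force: [-0.4, 1.1, -0.8]
grip_width: 0.115
t 17.0 TCP mm [ 353.3 -315.6  131.3] jaw yaw 5.1 q [-0.17  0.09  0.85  2.01 -0.08  1.08  0.81] grip 0.111 F [ 0.5 -0.2  0. ]
5 turn [ 0.1  0.2 -0.1] shift [121.8  -0.9  -1.7]
185 turn [-179.9    0.2    0.3] shift [121.8  -0.9  -1.7]
```

View pics/w13.png

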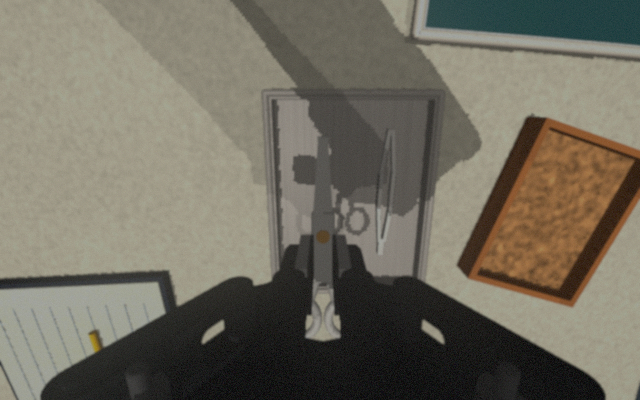

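The forceps are at (388,130)–(380,252) and there is clear room at u≈280–365 for the scissors. Lowering them.

```bash
python3 -m inch '[[[0,0,0],[45,0,-1],1],[[0,0,0],[85,0,-1],1],[[0,0,0],[108,0,-1],1],[[0,0,0],[116,0,-1],1],[[0,0,0],[120,0,-1],1],[[0,0,0],[122,0,-1],1],[[0,0,0],[122,0,-1],1]]' 40
python3 -m inch '[[[0,0,0],[0,0,0],0.82],[[0,0,0],[0,0,0],0.75],[[0,0,0],[0,0,0],0.75],[[0,0,0],[0,0,0],0.75],[[0,0,0],[-20,0,0],0.75],[[0,0,0],[-60,0,0],0.75],[[0,0,0],[-100,0,0],0.75],[[0,0,0],[-130,0,0],0.75]]' 40
python3 - <<'E'
from h import *
w=grab("wrist"); save(w,"w14.png"); plan([.651,-.0675,.13],0)
w=grab("top"); h,s,v=[w["hsv"][...,i].astype(int) for i in range(3)]
print(rect(w,big(((h<6)|(h>174))&(s>150),(263,143,380,240)),.061))
E
```

```text
clock: 17.88
position: [0.3531, -0.3156, 0.0099]
ee_rot: [-0.031, 0.705, 0.032, 0.708]
ft_force: [0.7, -0.2, -0.3]
grip_width: 0.11
clock: 18.88
position: [0.3527, -0.3161, 0.1414]
ee_rot: [-0.031, 0.705, 0.032, 0.708]
ft_force: [0.9, -0.1, -0.3]
grip_width: 0.25
t 18.93 TCP mm [ 353.8 -317.4  144.5] jaw yaw 5.1 q [-0.21  0.06  0.89  2.   -0.06  1.1   0.79] grip 0.251 F [ 2.6 -2.6  3.2]
0 turn [5.1 0.5 0. ] shift [ 16.9 222.6 318. ]
180 turn [-174.9   -0.     0.7] shift [ 16.9 222.6 318. ]
(array([650.9, -67.5]), array([37.9, 38.4]), np.float32(178.5), array([651.7, -68. ]))
```

View pics/w14.png

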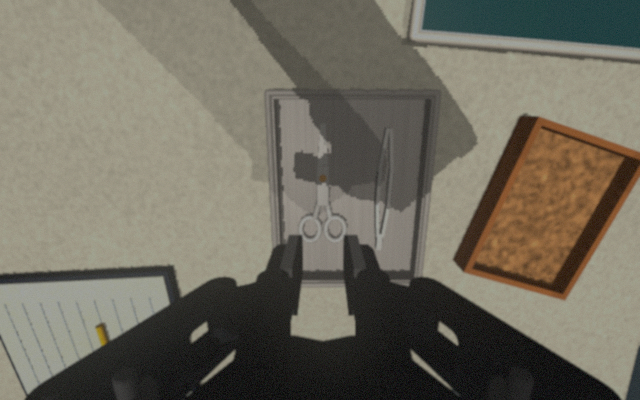

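Scissors at (323,130)–(323,242) and forceps at (388,130)–(380,248) lie side by side, flat. Going to the pot, with the lid measured at (651,-67.5).

```bash
python3 -m inch '[[[2,0,0],[0,35,50],0.2],[[5,0.5,0],[5,70,100],0],[[5,0.5,0],[10,105,150],0],[[5,0.5,0],[17,140,200],0],[[5,0.5,0],[17,175,250],0],[[5,0.5,0],[17,208,297],0],[[5,0.5,0],[17,223,318],0],[[5,0.5,0],[17,223,318],0],[[5,0.5,0],[17,223,318],0],[[5,0.5,0],[17,223,318],0]]' 25
python3 - <<'E'
from h import *
w=grab("wrist"); save(w,"w15.png"); plan([.651,-.0675,.028],0)
print(proj(w,[[.651,-.0675,.061],[.651,-.0675,.006]]))
h,s,v=[w["hsv"][...,i].astype(int) for i in range(3)]
print(rect(w,big(((h<6)|(h>174))&(s>150)&(v>120)),.061))
E
```

```text
clock: 20.23
position: [0.6501, -0.0677, 0.1283]
ee_rot: [-0.0, 0.707, 0.0, 0.707]
ft_force: [0.2, 0.2, -0.1]
grip_width: 0.999
t 20.27 TCP mm [650.3 -67.4 128.4] jaw yaw 0.0 q [-0.44  0.53  0.65  1.53 -0.34  1.19  0.27] grip 0.999 F [-0.2 -0.2 -0.4]
0 turn [ 0. -0. -0.] shift [ 1.004e+02 -1.000e-01  7.000e-01]
180 turn [-180.    0.   -0.] shift [ 1.004e+02 -1.000e-01  7.000e-01]
[[324.5802381  211.3399466 ]
 [324.23575087 191.73123362]]
(array([646.8, -75.4]), array([17.8, 33. ]), np.float32(141.6), array([647.6, -75.9]))
```

View pics/w15.png

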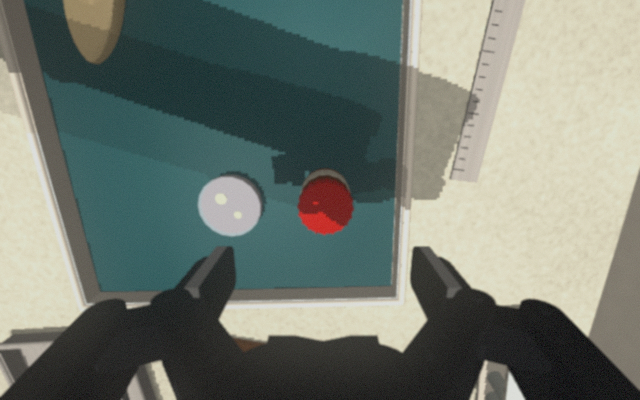

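The lid is at (326,206), close to the predicted (325,211), and the Petri dish at (230,205) is lower than the finger tips will go. Descending to grip the upper part of the pot.

```bash
python3 -m inch '[[[0,0,0],[30,2,1],0.2],[[0,0,0],[65,2,1],0.2],[[0,0,0],[95,2,1],0.2],[[0,0,0],[101,2,1],0.2],[[0,0,0],[101,2,1],0.3],[[0,0,0],[101,2,1],0.4],[[0,0,0],[101,2,1],0.5],[[0,0,0],[101,2,1],0.6],[[0,0,0],[101,2,1],0.6],[[0,0,0],[101,2,1],0.6]]' 25
python3 - <<'E'
from h import *
plan([.651,-.0675,.13],0)
w=grab("wrist"); save(w,"w16.png")
E
```

```text
clock: 21.52
position: [0.652, -0.0654, 0.0287]
ee_rot: [-0.0, 0.707, 0.0, 0.708]
ft_force: [-1.6, 0.9, 5.4]
grip_width: 0.473
t 21.52 TCP mm [652.  -65.4  28.7] jaw yaw 0.0 q [-0.41  0.64  0.6   1.6  -0.41  1.02  0.31] grip 0.473 F [-1.6  0.9  5.4]
0 turn [ 0.   0.1 -0. ] shift [-101.3   -2.    -0.8]
180 turn [-1.8e+02  0.0e+00  1.0e-01] shift [-101.3   -2.    -0.8]
```

View pics/w16.png

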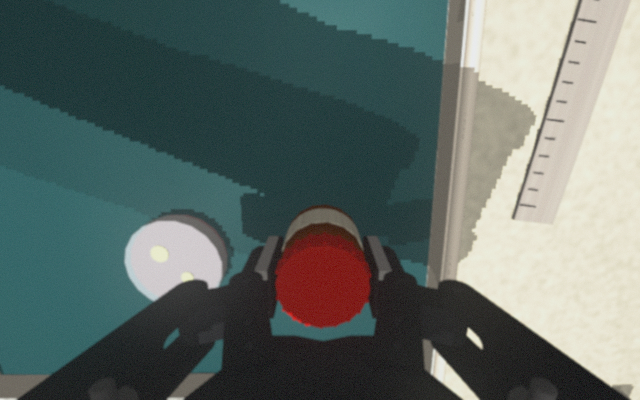

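The pot's lid, (323,278), sits between the pads, and the opening has stopped at 0.47 (≈40 mm). Lifting.

```bash
python3 - <<'E'
from h import *
w=grab("wrist")
print(cast(w,[(323,278)],.061), proj(w,[[.652,-.0654,.061]]))
E
python3 -m inch '[[[0,0,0],[-4,0,0],1],[[0,0,0],[-20,0,0],1],[[0,0,0],[-60,0,0],1],[[0,0,0],[-100,0,0],1],[[0,0,0],[-120,0,0],1],[[0,0,0],[-120,0,0],1]]' 40
python3 - <<'E'
from h import *
plan([.567,.374,.13],-1)
w=grab("wrist"); save(w,"w17.png")
E
```

```text
[[ 0.6514895  -0.06018987  0.061     ]] [[324.19758477 288.86759284]]
clock: 22.38
position: [0.6524, -0.0656, 0.1501]
ee_rot: [-0.0, 0.706, 0.001, 0.709]
ft_force: [0.3, 0.0, -0.6]
grip_width: 0.471
t 22.38 TCP mm [652.4 -65.6 150.1] jaw yaw 0.0 q [-0.45  0.51  0.66  1.51 -0.33  1.23  0.26] grip 0.471 F [ 0.3  0.  -0.6]
-1 turn [ 1.   0.2 -0. ] shift [ 20.  439.6 -85.1]
179 turn [-1.79e+02  1.00e-01  4.00e-01] shift [ 20.  439.6 -85.1]
```

View pics/w17.png

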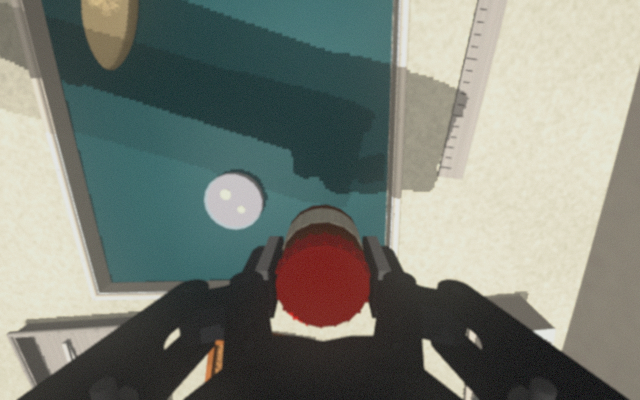

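The pot is lifted and upright in the jaws, and the Petri dish at (234,200) has not moved. On to the rack.

```bash
python3 -m inch '[[[0,0,0],[0,40,-8],1],[[0,0,0],[0,90,-17],1],[[0,0,0],[0,140,-27],1],[[0,0,0],[0,190,-36],1],[[0,0,0],[0,240,-46],1],[[0,0,0],[0,290,-55],1],[[0,0,0],[0,340,-65],1],[[1,0.2,0],[5,390,-75],1],[[1,0.2,0],[10,425,-83],1],[[1,0.2,0],[20,439,-85],1]]' 40
python3 -m inch '[[[0,0,0],[0,0,0],1],[[0,0,0],[0,0,0],1]]' 40
python3 - <<'E'
from h import *
plan([.567,.373,.034],-1)
w=grab("wrist"); save(w,"w18.png")
print(proj(w,[[.567,.374,.022],[.567,.300,.063]]))
c=grab("top"); save(c,"t18.png",(160,150,260,220),7)
E
```

```text
clock: 23.68
position: [0.5643, 0.3761, 0.1261]
ee_rot: [0.005, 0.709, -0.005, 0.706]
ft_force: [-0.7, -0.3, -1.2]
grip_width: 0.468
clock: 23.92
position: [0.5648, 0.374, 0.1255]
ee_rot: [0.005, 0.709, -0.006, 0.705]
ft_force: [-0.3, -0.5, -0.3]
grip_width: 0.471
t 23.93 TCP mm [564.8 374.  125.5] jaw yaw -0.9 q [-1.03  0.57  0.55  1.45 -0.3   1.21 -0.46] grip 0.471 F [-0.3 -0.5 -0.3]
-1 turn [ 0.1 -0.3  0.1] shift [91.5 -0.8  2.6]
179 turn [-179.9   -0.2   -0.4] shift [91.5 -0.8  2.6]
[[326.42632066 197.52066459]
 [327.85344949 300.96977271]]
```

View pics/w18.png

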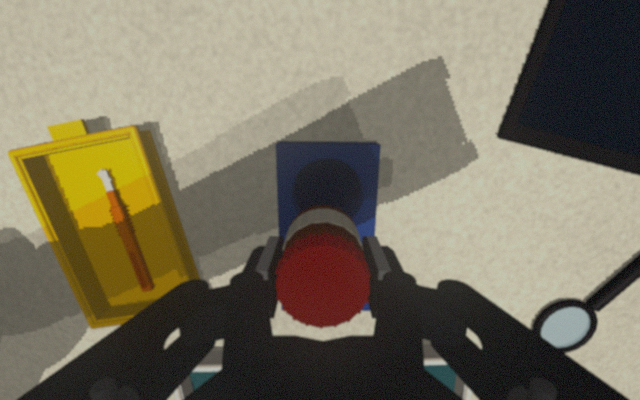

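View pics/t18.png

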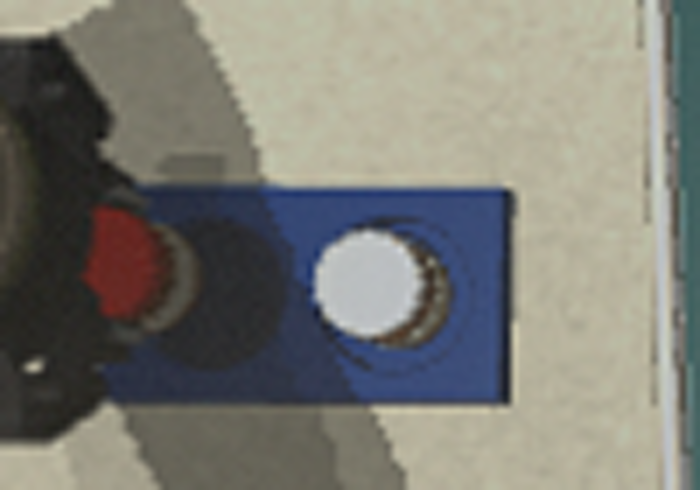

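The well is centred at about (327,195), against the predicted (326,197), and the pot is above it. Lowering gently.

```bash
python3 -m inch '[[[0,0,0],[20,-1,2],1],[[0,0,0],[45,-1,2],1],[[0,0,0],[65,-1,2],1],[[0,0,0],[78,-1,2],1],[[0,0,0],[86,-1,2],1],[[0,0,0],[90,-1,2],1],[[0,0,0],[92,-1,2],1],[[0,0,0],[93,-1,2],1],[[0,0,0],[93,-1,2],1]]' 40
python3 - <<'E'
from h import *
plan([.567,.373,.0307],-1)
c=grab("scene"); save(c,"s19.png",(340,260,460,380),5)
E
```

```text
clock: 25.15
position: [0.567, 0.3733, 0.0337]
ee_rot: [0.005, 0.708, -0.006, 0.706]
ft_force: [0.0, 0.2, -0.2]
grip_width: 0.473
t 25.15 TCP mm [567.  373.3  33.7] jaw yaw -0.9 q [-1.01  0.66  0.51  1.52 -0.35  1.06 -0.43] grip 0.473 F [ 0.   0.2 -0.2]
-1 turn [ 0.1 -0.2  0. ] shift [ 3.  -0.3  0. ]
179 turn [-179.9   -0.    -0.3] shift [ 3.  -0.3  0. ]
```

View pics/s19.png

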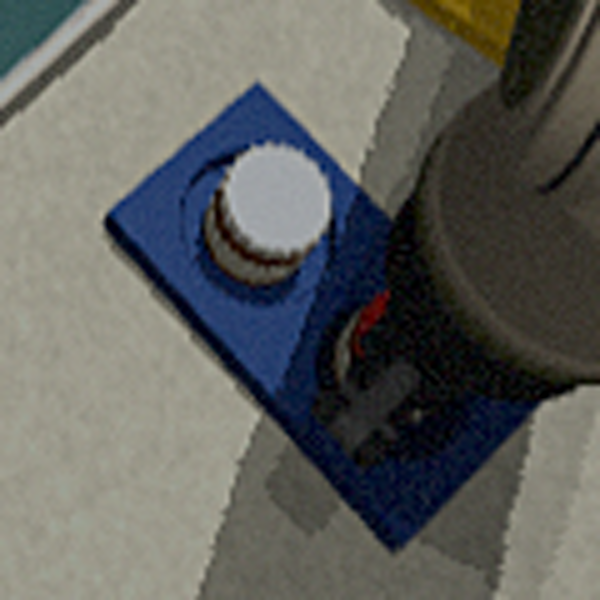

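The pot is going into the well, partly hidden at (350,340). About 3 mm is left, so I'll lower it till it touches and then open slowly.

```bash
python3 -m inch '[[[0,0,0],[1.5,0,0],1],[[0,0,0],[3,0,0],1],[[0,0,0],[4,0,0],1],[[0,0,0],[4,0,0],1]]' 25
python3 -m inch '[[[0,0,0],[0,0,0],0.5],[[0,0,0],[0,0,0],0.47],[[0,0,0],[0,0,0],0.43],[[0,0,0],[0,0,0],0.38],[[0,0,0],[0,0,0],0.3],[[0,0,0],[0,0,0],0.2],[[0,0,0],[0,0,0],0.1],[[0,0,0],[0,0,0],0.1]]' 25
python3 -m inch '[[[0,0,0],[-10,0,0],0.1],[[0,0,0],[-30,0,0],0.1],[[0,0,0],[-60,0,0],0.1],[[0,0,0],[-95,0,0],0.1],[[0,0,0],[-95,0,0],0.1]]' 25
python3 - <<'E'
from h import *
a=plan([.476,.0945,.12],-15)
w=grab("wrist"); save(w,"w20.png")
c=grab("scene"); save(c,"s20.png",(340,260,460,380),5)
E
```

```text
clock: 25.7
position: [0.5671, 0.3733, 0.0309]
ee_rot: [0.006, 0.708, -0.005, 0.706]
ft_force: [-5.3, -2.3, 9.6]
grip_width: 0.469
clock: 26.7
position: [0.5671, 0.3733, 0.0309]
ee_rot: [0.006, 0.708, -0.005, 0.706]
ft_force: [0.0, 0.5, 0.4]
grip_width: 0.898
clock: 27.32
position: [0.5694, 0.3742, 0.1309]
ee_rot: [0.007, 0.706, -0.004, 0.708]
ft_force: [-0.8, -0.4, -0.5]
grip_width: 0.898
t 27.32 TCP mm [569.4 374.2 130.9] jaw yaw -0.9 q [-1.03  0.56  0.55  1.45 -0.3   1.21 -0.46] grip 0.898 F [-0.8 -0.4 -0.5]
-15 turn [14.1  0.1 -0.3] shift [   9.4 -281.1  -89.1]
165 turn [-1.659e+02  4.000e-01  1.000e-01] shift [   9.4 -281.1  -89.1]
```

View pics/w20.png

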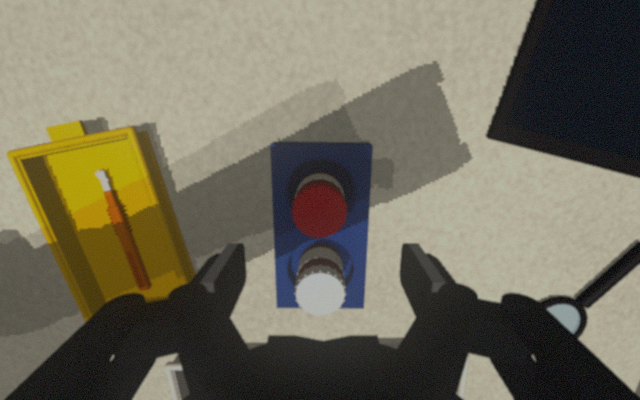

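View pics/s20.png

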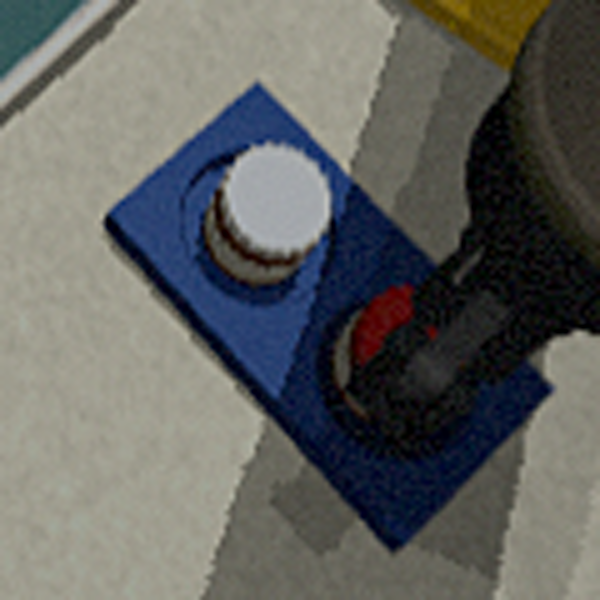

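The red-lidded pot stands upright in the well, lid at (320,208) and lined up with its white-lidded neighbour at (320,293). Going to the cuttlebone.

```bash
python3 -m inch '[[[3,0,0],[2,-55,-17],0.25],[[6,0,0],[5,-110,-35],0.25],[[9,0,0],[9,-165,-52],0.25],[[13,0,0],[9,-220,-70],0.25],[[13,0,0],[9,-265,-84],0.25],[[13,0,0],[9,-281,-89],0.25],[[13,0,0],[9,-281,-89],0.25],[[13,0,0],[9,-281,-89],0.25]]' 25
python3 - <<'E'
from h import *
plan([.476,.0945,.01],-14)
w=grab("wrist"); save(w,"w21.png"); print(proj(w,[[.476,.0945,.014]]))
h,s,v=[w["hsv"][...,i].astype(int) for i in range(3)]
m=big((h>14)&(h<35)&(s>30)&(v>60),(240,90,400,280)); print(rect(w,m,.010))
E
```

```text
clock: 28.42
position: [0.4746, 0.0955, 0.1178]
ee_rot: [0.085, 0.703, -0.084, 0.701]
ft_force: [-0.5, 0.8, 0.0]
grip_width: 0.751
t 28.43 TCP mm [474.6  95.5 117.8] jaw yaw -13.8 q [-0.97  0.14  0.74  1.99 -0.11  1.05 -0.43] grip 0.751 F [-0.5  0.8  0. ]
-14 turn [ 0.2 -0.2 -0. ] shift [107.8  -0.7   1.9]
166 turn [-1.798e+02  1.000e-01 -2.000e-01] shift [107.8  -0.7   1.9]
[[325.8112034  198.19779879]]
(array([477.1,  95.3]), array([ 41.1, 112.3]), np.float32(73.1), array([477.2,  96.4]))
```

View pics/w21.png

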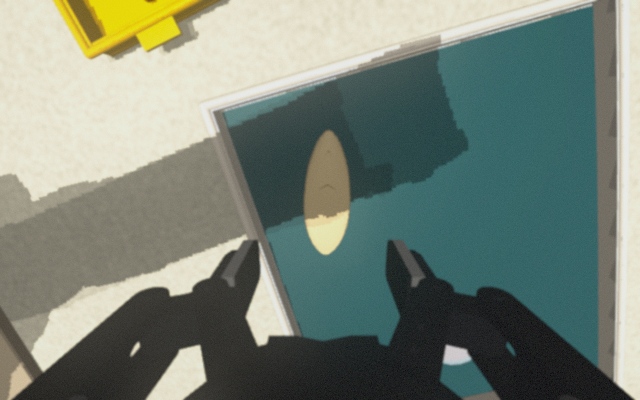

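The cuttlebone, (328,130)–(326,254), is centred between the jaws. Turning 2.5° more, then descending.

```bash
python3 -m inch '[[[2.5,0,0],[25,-0.5,2.5],0.35],[[2.5,0,0],[60,-0.5,2.5],0.35],[[2.5,0,0],[90,-0.5,2.5],0.35],[[2.5,0,0],[95,-0.5,2.5],0.35]]' 20
python3 - <<'E'
from h import *
plan([.477,.095,.008],-16.5)
w=grab("wrist"); save(w,"w22.png")
E
```

```text
clock: 28.98
position: [0.4757, 0.0948, 0.0211]
ee_rot: [0.099, 0.702, -0.1, 0.698]
ft_force: [-0.1, -1.1, 0.0]
grip_width: 0.645
t 28.98 TCP mm [475.7  94.8  21.1] jaw yaw -16.2 q [-0.9   0.32  0.69  2.06 -0.27  0.85 -0.34] grip 0.645 F [-0.1 -1.1  0. ]
-16.5 turn [ 0.3 -0.3  0.2] shift [13.1  0.6  1.3]
163.5 turn [-179.7   -0.2   -0.4] shift [13.1  0.6  1.3]
```

View pics/w22.png

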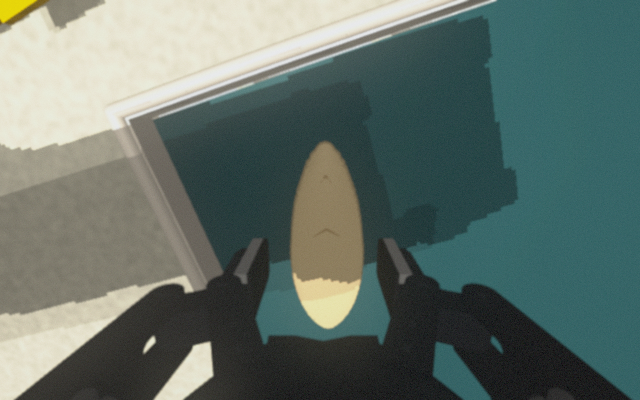

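The cuttlebone is between the pads, centre (327,235), and the left finger is close to the tray's rim at about (205,290). Going down the last 13 mm slowly, slightly more closed.

```bash
python3 -m inch '[[[0,0,0],[4,0.5,1],0.4],[[0,0,0],[8,0.5,1],0.4],[[0,0,0],[13,0.5,1],0.4],[[0,0,0],[13,0.5,1],0.4]]' 20
python3 -m inch '[[[0,0,0],[0,0,0],0.45],[[0,0,0],[0,0,0],0.5],[[0,0,0],[0,0,0],0.55],[[0,0,0],[0,0,0],0.6],[[0,0,0],[0,0,0],0.7],[[0,0,0],[0,0,0],0.7]]' 20
python3 -m inch '[[[0,0,0],[-3,0,0],0.8],[[0,0,0],[-10,0,0],0.8],[[0,0,0],[-25,0,0],0.8],[[0,0,0],[-25,0,0],0.8]]' 25
python3 - <<'E'
from h import *
plan([.568,-.318,.14],-12)
w=grab("wrist"); save(w,"w23.png")
E
```

```text
clock: 29.52
position: [0.4771, 0.095, 0.0086]
ee_rot: [0.099, 0.702, -0.1, 0.698]
ft_force: [-0.8, 1.2, -0.1]
grip_width: 0.604
clock: 30.28
position: [0.4773, 0.095, 0.0089]
ee_rot: [0.099, 0.702, -0.1, 0.699]
ft_force: [-1.4, -0.4, 5.4]
grip_width: 0.446
clock: 30.78
position: [0.4783, 0.0954, 0.0353]
ee_rot: [0.1, 0.701, -0.099, 0.699]
ft_force: [-0.4, 0.3, -0.7]
grip_width: 0.441
t 30.77 TCP mm [478.3  95.4  35.3] jaw yaw -16.2 q [-0.92  0.3   0.71  2.05 -0.25  0.88 -0.35] grip 0.441 F [-0.4  0.3 -0.7]
-12 turn [-4.2 -0.1 -0. ] shift [-105.3 -372.   201.2]
168 turn [175.8  -0.    0.2] shift [-105.3 -372.   201.2]
```

View pics/w23.png

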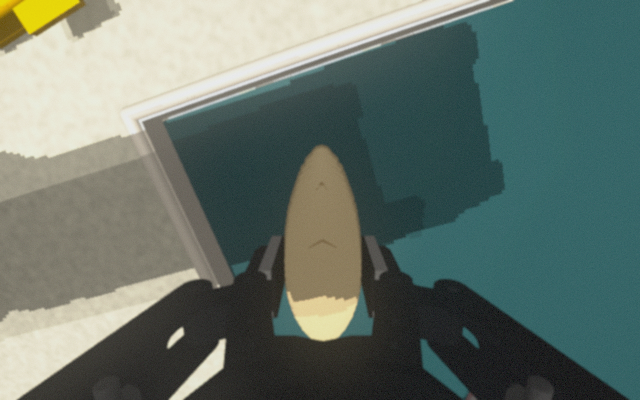

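The cuttlebone is held, (322,145)–(322,338), with the opening at 0.44 (≈37 mm). Raising it straight up, then across to the cork box.

```bash
python3 -m inch '[[[0,0,0],[-30,0,0],0.8],[[0,0,0],[-70,0,0],0.8],[[0,0,0],[-100,-15,8],0.8],[[0,0,0],[-105,-55,30],0.8],[[0,0,0],[-105,-105,57],0.8],[[0,0,0],[-105,-155,84],0.8],[[-2,0,0],[-105,-205,111],0.8],[[-4,0,0],[-105,-255,138],0.8],[[-4,0,0],[-105,-305,165],0.8],[[-4,0,0],[-105,-350,189],0.8]]' 25
python3 - <<'E'
from h import *
plan([.568,-.318,.14],-12)
E
```

```text
clock: 32.08
position: [0.5622, -0.2953, 0.1386]
ee_rot: [0.075, 0.704, -0.075, 0.702]
ft_force: [0.3, -0.1, 1.3]
grip_width: 0.444
t 32.08 TCP mm [ 562.2 -295.3  138.6] jaw yaw -12.2 q [-0.21  0.54  0.85  1.58 -0.42  1.22  0.51] grip 0.444 F [ 0.3 -0.1  1.3]
-12 turn [-0.2 -0.2 -0. ] shift [ -1.5 -21.   10.4]
168 turn [179.8  -0.    0.3] shift [ -1.5 -21.   10.4]
```

```bash
python3 -m inch '[[[0,0,0],[10,-21,10],0.8],[[0,0,0],[20,-21,10],0.8],[[0,0,0],[20,-21,10],0.8]]' 25
python3 - <<'E'
from h import *
plan([.568,-.318,.014],-12)
w=grab("wrist"); save(w,"w24.png"); 
E
```

```text
clock: 32.45
position: [0.5671, -0.3166, 0.1172]
ee_rot: [0.075, 0.705, -0.074, 0.701]
ft_force: [0.4, -0.1, -0.8]
grip_width: 0.442
t 32.45 TCP mm [ 567.1 -316.6  117.2] jaw yaw -12.1 q [-0.15  0.59  0.82  1.56 -0.45  1.2   0.55] grip 0.442 F [ 0.4 -0.1 -0.8]
-12 turn [-0.1 -0.3 -0.1] shift [103.2  -1.3   1.7]
168 turn [ 1.799e+02 -1.000e-01  5.000e-01] shift [103.2  -1.3   1.7]
```

View pics/w24.png

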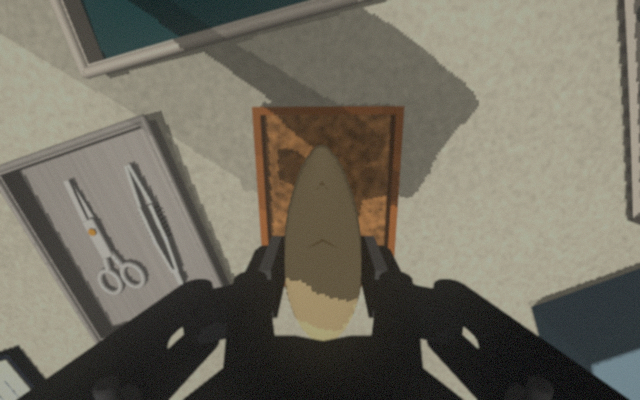

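Scissors and forceps lie apart in the steel tray. The cork box spans u 254–403 (centre 328) and the cuttlebone is at u 322, so I'll shift +5 mm and lower gently.

```bash
python3 -m inch '[[[0,0,0],[15,0,4],0.8],[[0,0,0],[40,0,5],0.8],[[0,0,0],[65,0,5],0.8],[[0,0,0],[82,0,5],0.8],[[0,0,0],[93,0,5],0.8],[[0,0,0],[99,0,5],0.8],[[0,0,0],[102,0,5],0.8],[[0,0,0],[104,0,5],0.8],[[0,0,0],[105,0,5],0.8],[[0,0,0],[105,0,5],0.8]]' 25
python3 -c "
from h import *
plan([.572,-.318,.012],-12)"
```

```text
clock: 33.75
position: [0.5721, -0.3173, 0.0132]
ee_rot: [0.075, 0.705, -0.074, 0.702]
ft_force: [-0.1, 0.2, -0.1]
grip_width: 0.44
t 33.75 TCP mm [ 572.1 -317.3   13.2] jaw yaw -12.1 q [-0.1   0.72  0.75  1.61 -0.54  1.04  0.6 ] grip 0.44 F [-0.1  0.2 -0.1]
-12 turn [-0.1 -0.3 -0.1] shift [ 1.2 -0.7  0. ]
168 turn [ 1.799e+02 -1.000e-01  4.000e-01] shift [ 1.2 -0.7  0. ]
```

```bash
python3 -m inch '[[[0,0,0],[1,0,0],0.8],[[0,0,0],[2.5,0,0],0.8],[[0,0,0],[2.5,0,0],0.8]]' 20
python3 -m inch '[[[0,0,0],[0,0,0],0.54],[[0,0,0],[0,0,0],0.5],[[0,0,0],[0,0,0],0.45],[[0,0,0],[0,0,0],0.4],[[0,0,0],[0,0,0],0.4],[[0,0,0],[0,0,0],0.4]]' 20
python3 -m inch '[[[0,0,0],[-6,0,0],0.4],[[0,0,0],[-20,0,0],0.4],[[0,0,0],[-50,0,0],0.4],[[0,0,0],[-100,0,0],0.4],[[0,0,0],[-150,0,0],0.4],[[0,0,0],[-150,0,0],0.4]]' 25
python3 - <<'E'
from h import *
plan([.45,-.1,.3],-12)
w=grab("wrist"); save(w,"w25.png"); t=grab("top"); save(t,"t25.png",(160,120,480,300),2.5)
E
```

```text
clock: 34.12
position: [0.5723, -0.3174, 0.012]
ee_rot: [0.075, 0.704, -0.074, 0.702]
ft_force: [-4.2, 3.2, 12.9]
grip_width: 0.442
clock: 34.88
position: [0.5723, -0.3174, 0.0119]
ee_rot: [0.075, 0.704, -0.074, 0.702]
ft_force: [-0.2, 0.4, 0.8]
grip_width: 0.602
clock: 35.62
position: [0.5744, -0.3194, 0.1674]
ee_rot: [0.075, 0.702, -0.075, 0.704]
ft_force: [0.5, -0.9, -1.0]
grip_width: 0.599
t 35.62 TCP mm [ 574.4 -319.4  167.4] jaw yaw -12.1 q [-0.16  0.56  0.85  1.49 -0.43  1.28  0.53] grip 0.599 F [ 0.5 -0.9 -1. ]
-12 turn [-0.1  0.2 -0. ] shift [-133.2  188.4 -167.3]
168 turn [179.9  -0.   -0.3] shift [-133.2  188.4 -167.3]
```

View pics/w25.png

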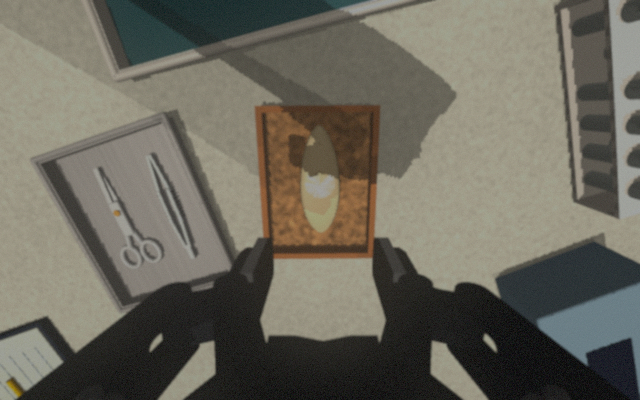

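View pics/t25.png

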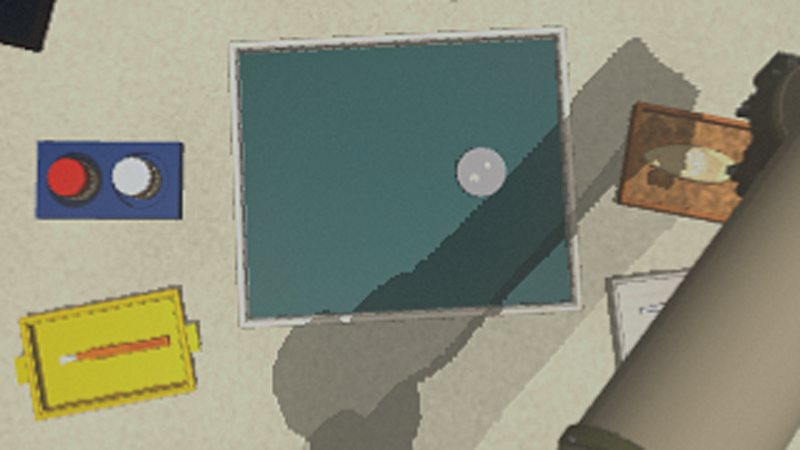

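Everything is in place, with the Petri dish at the same pixels as at the start (481,172). I'll back off a little and do final numeric checks.

```bash
python3 -m inch '[[[0,0,0],[-40,50,-45],0.4],[[0,0,0],[-80,100,-90],0.4],[[0,0,0],[-110,150,-130],0.4],[[0,0,0],[-130,190,-165],0.4],[[0,0,0],[-130,190,-165],0.4],[[0,0,0],[-130,190,-165],0.4],[[0,0,0],[-130,190,-165],0.4],[[0,0,0],[-130,190,-165],0.4]]' 25
python3 - <<'E'
from h import *
c=grab("top"); h,s,v=[c["hsv"][...,i].astype(int) for i in range(3)]
print("red lid",rect(c,big(((h<6)|(h>174))&(s>150),(170,170,240,215)),.063)[0],"white lid",rect(c,big((v>130)&(s<60),(200,175,228,203)),.063)[0])
print("scalpel",rect(c,big((h>3)&(h<18)&(s>150)&(v>80),(180,245,235,275)),.009))
print("petri",rect(c,big((s<25)&(v>100),(335,172,372,205)),.021))
w=grab("wrist");save(w,"w26.png")
q=grab("scene");save(q,"s26.png",(180,40,540,380),1.7)
o=readout.get_obs();print(o["clock"],np.abs(o["joint_velocities"]).max(),o["ft_force"],o["position"])
E
```

```text
clock: 36.72
position: [0.4516, -0.0988, 0.2929]
ee_rot: [0.076, 0.704, -0.075, 0.702]
ft_force: [0.2, 0.1, 0.8]
grip_width: 0.599
red lid [567.8 370.4] white lid [566.2 300.3]
scalpel (array([379.1, 324. ]), array([ 10.6, 102.4]), np.float32(98.6), array([379.4, 323.2]))
petri (array([566.5, -79.6]), array([50.3, 53.3]), np.float32(178.5), array([567. , -79.6]))
36.875 0.0036363613694207144 [ 0.03004518 -0.14579085  0.46972449] [ 0.45172893 -0.09847386  0.29320946]
```

View pics/s26.png

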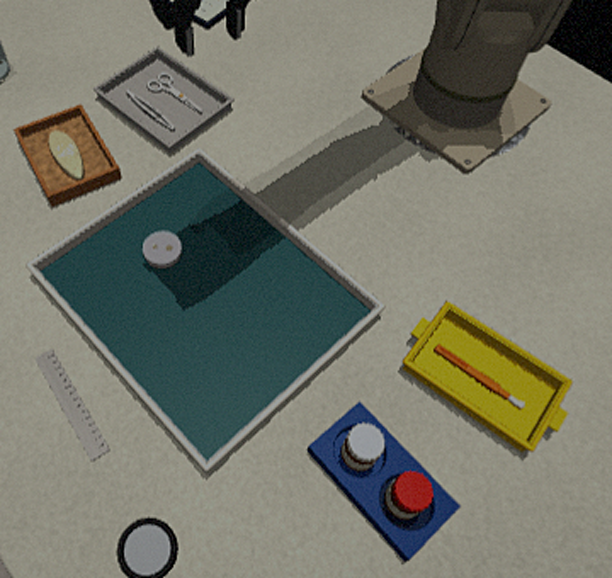

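The scene view shows all five things placed: scalpel (478,375), pots (365,445) and (410,492), cuttlebone (68,155), forceps (150,110), scissors (175,95). The Petri dish is still in the tray at (162,248). Handing in.

```bash
python3 -c "
from workcell import manip
print(manip.hand_in())"
```

```text
the job is handed in; nothing more can be done
None
```

I put all five things in their places and handed the job in at about 37 s; the hand-in reported no verdict.

- **What I did:** the scalpel went into the yellow tray first. The forceps and scissors followed, side by side in the steel tray, then the red-lidded pot into the empty well and the cuttlebone into the cork box. Both fragile things were lowered until they touched before I opened the fingers.
- **Last checks:**
  - **Scalpel:** it lies flat, within about 5 mm of the yellow tray's centre.
  - **Pot:** its lid is about 70 mm from the white lid, where 74 mm is centred. It is therefore about 4 mm off centre against the 13 mm allowed, and it looks upright.
  - **Forceps, scissors and cuttlebone:** I judged these by eye in the pictures: flat, apart from each other and clear of the walls.
  - **Petri dish:** it is at the same pixels in the top view as at the start.
  - **Arm:** at rest, clear of everything, with almost no wrist force.
- **Disagreement:** the wrist and top cameras differed by 4 to 7 mm on the pot's lid, probably because the wrist camera also sees the lid's side. I went mostly by the top camera. No check failed.

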